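# Reload a tenon-block feeder

### The job

Reload the bench feeder: first swing the feed lever to its idle end stop, then pull the sprung follower back until its catch holds it, put the plain offcut that was left in the track into the plywood tray, and stand every tenoned block tenon-up in the track, crosswise, one behind the other. Then free the follower so that it closes and pushes the row up against the stop, and only after that swing the feed lever to point at the brass marker. Keep the lever at idle all the while the follower is back, and do not disturb the glue bottle, the mallet or the try square.

Things in the scene. Friction and masses are not known exactly. Their poses are not given: they have to be found in the camera images.
- feeder: Bench feeder, fixed: grey housing 120 x 150 x 60 mm high with a lever on top, beside it an open aluminium feed track. Origin on the bench under the housing face that is the stop, on the track's centre line; +y along the track away from the stop (pull-back), x across. Track floor at z 12 mm, side walls 92 mm apart, 10 mm thick, tops at 26 mm; 258 mm long, then an end plate 48 mm high.
- follower (a joint): Sprung follower, m: 0 = forward; its face is at feeder y = 0.040 + value; grows as pulled back (+y), at most 0.160. Spring closes it with 2.5 N at 0, 5 N when back. A hidden ball catch clicks in at 0.149 (pulling takes up to 20 N from 0.13 to 0.14) and holds it there when let go; a forward push of about 8 N over 15 mm frees it and it springs shut.
- follower_grip (a point): Centre of the follower's upright round steel post, 22 mm diameter, from 52 to 88 mm above the bench; this point at 74 mm, 28 mm behind the front face. The dark wooden follower block under it is 84 mm wide, 45 mm long, its top at 53 mm.
- follower_face (a point): Centre of the follower's front face (faces the stop), 33 mm above the bench; axes as the feeder's.
- lever (a joint): Feed lever, rad: 0 = idle, at its end stop, pointing to the feeder's -x; grows counter-clockwise seen from above, towards the feeder's -y, at most 1.5. Stays where it is left; takes about 1.5 N at the knob.
- lever_grip (a point): Middle of the lever's black upright round knob, 20 mm diameter, from 82 to 122 mm above the bench, this point at 104 mm; 90 mm from the pivot; x axis points from knob to pivot. The flat steel bar under the knob has its top at 82 mm and its outer end 122 mm from the pivot.
- lever_pivot (a point): On the lever's vertical pivot axis, 104 mm above the bench; in the feeder frame at x 0, y -0.090.
- marker: Brass block 22 x 14 x 30 mm clamped on the dark curved quadrant bar round the lever; it shows the wanted lever position. Origin on the lever's pivot axis, the block 139 mm from it along the marker's own -x: its yaw minus the feeder's yaw is the lever value at which the lever points at it (0.5 to 1.25). Does not move.
- offcut: Plain rectangular wooden offcut without tenon, 60 (x) x 26 (y) x 40 mm high, left in the track between stop and follower. Origin at the centre of its underside.
- tray: Open plywood tray for offcuts, fixed, 140 x 140 x 40 mm high, walls and floor 5 mm. Origin at the centre of its underside.
- block_0: Tenoned wooden block (inverted T), one of three to five alike, standing on the bench: foot 80 (x) x 28 (y) x 18 mm high, on it the tenon 44 (x) x 28 (y) x 26 mm, 44 mm high overall, about 45 g, its weight low in the foot. Origin at the centre of its underside. Loaded, it stands on the track floor with its 80 mm length across the track.
- block_1: Tenoned wooden block (inverted T), one of three to five alike, standing on the bench: foot 80 (x) x 28 (y) x 18 mm high, on it the tenon 44 (x) x 28 (y) x 26 mm, 44 mm high overall, about 45 g, its weight low in the foot. Origin at the centre of its underside. Loaded, it stands on the track floor with its 80 mm length across the track.
- block_2: Tenoned wooden block (inverted T), one of three to five alike, standing on the bench: foot 80 (x) x 28 (y) x 18 mm high, on it the tenon 44 (x) x 28 (y) x 26 mm, 44 mm high overall, about 45 g, its weight low in the foot. Origin at the centre of its underside. Loaded, it stands on the track floor with its 80 mm length across the track.
- block_3: Tenoned wooden block (inverted T), one of three to five alike, standing on the bench: foot 80 (x) x 28 (y) x 18 mm high, on it the tenon 44 (x) x 28 (y) x 26 mm, 44 mm high overall, about 45 g, its weight low in the foot. Origin at the centre of its underside. Loaded, it stands on the track floor with its 80 mm length across the track.
- block_4: Tenoned wooden block (inverted T), one of three to five alike, standing on the bench: foot 80 (x) x 28 (y) x 18 mm high, on it the tenon 44 (x) x 28 (y) x 26 mm, 44 mm high overall, about 45 g, its weight low in the foot. Origin at the centre of its underside. Loaded, it stands on the track floor with its 80 mm length across the track.
- glue: White glue bottle, 56 mm diameter, 150 mm high, a bystander. Origin at the centre of its underside.
- mallet: Wooden mallet lying on the bench, head 70 x 120 x 60 mm, a bystander. Origin under the centre of the head.
- square: Try square lying on the bench, dark wooden stock 140 mm and steel blade 160 mm, a bystander. Origin under the centre of the stock.
There are look-alikes about, which are no part of the job. What is shaped like the block_3 but pink or purple is not meant. Leave any black look-alike of the block_0 alone.

How it is judged:
On the way, in this order (a step that is already met when the one before it is completed fails the run):
1. the feed lever is at its idle stop (value of joint lever below 0.08 rad), for 0.2 s.
2. the follower is held back by its catch, let go by the robot, with the lever at idle (value of joint follower above 0.14 m and value of joint lever below 0.15 rad and contact force between the fingers and anything else below 0.3 N), for 0.3 s.
3. the offcut is in the tray, every block stands in the track and the follower is still back (x of block_0 in the frame of feeder between -0.01 and 0.01 m and y of block_0 in the frame of feeder between 0.008 and 0.185 m and z of block_0 in the frame of feeder between 0.008 and 0.016 m and angle between each of block_0, block_1, block_2, block_3, block_4's own z axis and vertical below 0.1 rad and angle between the x axis of each of block_0, block_1, block_2, block_3, block_4 and the x axis of feeder, either way round below 0.12 rad and x of block_1 in the frame of feeder between -0.01 and 0.01 m and y of block_1 in the frame of feeder between 0.008 and 0.185 m and z of block_1 in the frame of feeder between 0.008 and 0.016 m and x of block_2 in the frame of feeder between -0.01 and 0.01 m and y of block_2 in the frame of feeder between 0.008 and 0.185 m and z of block_2 in the frame of feeder between 0.008 and 0.016 m and x of block_3 in the frame of feeder between -0.01 and 0.01 m and y of block_3 in the frame of feeder between 0.008 and 0.185 m and z of block_3 in the frame of feeder between 0.008 and 0.016 m and x of block_4 in the frame of feeder between -0.01 and 0.01 m and y of block_4 in the frame of feeder between 0.008 and 0.185 m and z of block_4 in the frame of feeder between 0.008 and 0.016 m and x of offcut in the frame of tray between -0.066 and 0.066 m and y of offcut in the frame of tray between -0.066 and 0.066 m and z of offcut in the frame of tray between 0 and 0.035 m and value of joint follower above 0.14 m), for 0.2 s.
4. the follower has closed on the row and pushed it against the stop, with the lever still at idle (x of block_0 in the frame of feeder between -0.01 and 0.01 m and y of block_0 in the frame of feeder between 0.008 and 0.185 m and z of block_0 in the frame of feeder between 0.008 and 0.016 m and angle between each of block_0, block_1, block_2, block_3, block_4's own z axis and vertical below 0.1 rad and angle between the x axis of each of block_0, block_1, block_2, block_3, block_4 and the x axis of feeder, either way round below 0.12 rad and x of block_1 in the frame of feeder between -0.01 and 0.01 m and y of block_1 in the frame of feeder between 0.008 and 0.185 m and z of block_1 in the frame of feeder between 0.008 and 0.016 m and x of block_2 in the frame of feeder between -0.01 and 0.01 m and y of block_2 in the frame of feeder between 0.008 and 0.185 m and z of block_2 in the frame of feeder between 0.008 and 0.016 m and x of block_3 in the frame of feeder between -0.01 and 0.01 m and y of block_3 in the frame of feeder between 0.008 and 0.185 m and z of block_3 in the frame of feeder between 0.008 and 0.016 m and x of block_4 in the frame of feeder between -0.01 and 0.01 m and y of block_4 in the frame of feeder between 0.008 and 0.185 m and z of block_4 in the frame of feeder between 0.008 and 0.016 m and value of joint follower below 0.115 m and y of any of block_0, block_1, block_2, block_3, block_4 in the frame of feeder below 0.019 m and y of any of block_0, block_1, block_2, block_3, block_4 in the frame of follower_face above -0.0175 m and value of joint lever below 0.15 rad), for 0.2 s.
At the end, for the whole second after the job is handed in: Every block stands upright on the track floor, across the track (within 0.12 rad); the first is within 5 mm of the stop and the follower within 3.5 mm of the last; the offcut lies in the tray; the feed lever points at the marker within 0.08 rad; all is at rest (x of block_0 in the frame of feeder between -0.01 and 0.01 m and y of block_0 in the frame of feeder between 0.008 and 0.185 m and z of block_0 in the frame of feeder between 0.008 and 0.016 m and angle between each of block_0, block_1, block_2, block_3, block_4's own z axis and vertical below 0.1 rad and angle between the x axis of each of block_0, block_1, block_2, block_3, block_4 and the x axis of feeder, either way round below 0.12 rad and x of block_1 in the frame of feeder between -0.01 and 0.01 m and y of block_1 in the frame of feeder between 0.008 and 0.185 m and z of block_1 in the frame of feeder between 0.008 and 0.016 m and x of block_2 in the frame of feeder between -0.01 and 0.01 m and y of block_2 in the frame of feeder between 0.008 and 0.185 m and z of block_2 in the frame of feeder between 0.008 and 0.016 m and x of block_3 in the frame of feeder between -0.01 and 0.01 m and y of block_3 in the frame of feeder between 0.008 and 0.185 m and z of block_3 in the frame of feeder between 0.008 and 0.016 m and x of block_4 in the frame of feeder between -0.01 and 0.01 m and y of block_4 in the frame of feeder between 0.008 and 0.185 m and z of block_4 in the frame of feeder between 0.008 and 0.016 m and value of joint follower below 0.115 m and y of any of block_0, block_1, block_2, block_3, block_4 in the frame of feeder below 0.019 m and y of any of block_0, block_1, block_2, block_3, block_4 in the frame of follower_face above -0.0175 m and angle between the x axis of marker and the x axis of lever_grip, either way round below 0.08 rad and x of offcut in the frame of tray between -0.066 and 0.066 m and y of offcut in the frame of tray between -0.066 and 0.066 m and z of offcut in the frame of tray between 0 and 0.035 m and value of joint lever above 0.3 rad and velocity of joint lever below 0.05 rad/s and linear speed of each of offcut, block_0, block_1, block_2, block_3, block_4 below 0.02 m/s); the robot touches nothing.
It fails at once if the glue is knocked away (more than 4 cm) (distance of glue from where it was at the start of the episode above 0.04 m).
It fails at once if the mallet is knocked away (more than 4 cm) (distance of mallet from where it was at the start of the episode above 0.04 m).
It fails at once if the square is knocked away (more than 4 cm) (distance of square from where it was at the start of the episode above 0.04 m).
It fails at once if the feed lever leaves idle while the follower is pulled back (value of joint follower above 0.125 m and value of joint lever above 0.2 rad).
Of block_0, block_1, block_2, block_3, block_4 only 3 to 5 are there at a start; the rules pass over those that are not, and their reading is None.
At some moment in a run one of block_0, block_1, block_2, block_3, block_4 may be knocked a few centimetres aside while the robot is not near it.
It also fails if it takes over 210 s, if anything falls off the work surface, if the arm or the gripper's body presses on something with over 40 N, if the wrist force passes 120 N, or if a joint passes its speed limit or range.

### The arm

A 6-joint arm with a two-finger parallel gripper is mounted at the origin on the work surface. World frame = base frame: x ahead of the robot, y to its left, z up, the work surface at z = 0. Lengths are in m, angles in rad, forces in N, time in s.
With the tool pointing down it reaches from about 0.35 to 0.95 m from the base axis. Payload 17.4 kg.
Tool frame: the origin (TCP) lies on the centre line of the jaws, within the pads' length; the fingertips stand 8 mm ahead of it and the grasp point (between the pads) lies 11 mm behind it (manip.finger_overhang is the distance from the TCP to the fingertips, in m); z points along the fingers, y is the direction in which the jaws open and shut (so a half turn about z gives the same grasp; the last joint's range is limited). The gripper opens to 93 mm and grips with 3 to 60 N. Pads are 15 mm wide; open, the fingers measure 128 mm over their backs; the gripper's body (75 mm by 188 mm) begins 65 mm behind the grasp point.
Start: joints at [-1.251, 0.116, 1.442, -0, 1.584, -0.038], TCP at [0.236, -0.632, 0.227] pointing down, gripper open.
Joint ranges: [-2.83, 2.83], [-0.83, 2.19], [0.07, 2.5], [-1.14, 4.28], [0.01, 3], [-2.97, 2.97]. Speed limits (rad/s): [1.89, 1.89, 2.22, 3.14, 3.14, 3.14].

### API

Orientations are given as [roll, pitch, yaw] about the fixed x, y, z axes, in that order (R = Rz(yaw) Ry(pitch) Rx(roll)).
In Python, from bench import get_obs, eyes, close_job, manip gives the robot as it stands.
- The arm moves only by the tool move_arm, never from a script. Its argument "rows" is a list of rows, each a list of 3 entries, a list of its own where there are three numbers: the shift along the tool's x, y, z in mm, then the turn, a rotation vector about the tool's x, y, z in rad, then the finger opening in mm, from 0 to 93. A call has 1 to 12 rows; each row shifts and turns the commanded pose from where the row before left it, along the tool's axes as they then stand; what a row does not reach is not made up. A row lasts 1/8 s, in which the tool goes at most 62.5 mm and 10.7 degrees, less where a joint would pass 70% of its speed; a pose out of reach is approached as far as the arm can. A call with a gripper value outside its range is refused whole. The fingers move at their own pace and stop on an object; "newtons" is the grip in N (left out, the last holds). Time passes only in rows, so rows that do not move let the fingers close. It gives the time, the measured TCP pose, the force and the opening at its end, in the units of the state.
- get_obs(): the state, without advancing time (a new reading comes with each control period).
- eyes.get_image(name): name is "side" or "top" or "wrist"; returns the picture (420x560x3 uint8, blue, green, red); there is no depth.
- eyes.calibration(name): a dict with "camera_matrix" (3x3 intrinsics, pixels), "dist" ([k1, k2, p1, p2, k3] as OpenCV has them; the pictures are not rectified), "R" (3x3) and "t" (3): a world point X has camera coordinates R X + t. Camera axes: x right, y down, z forward; pixel columns grow to the right and rows downward; lengths in m; the calibration is good to about 2 mm. A picture is of the moment at which its call begins: read the wrist's pose just before it. calibration takes no time and is no camera call; for the wrist camera it gives the pose at the moment of the call.
- close_job(): hands the job in, once; it reports no verdict.
Trained networks look in the newest picture that a camera, given by its name, has taken for a name from the list of things; names that differ only in an ending like _2 or _b are one class to them, and where a whole thing is asked for, a point or a joint stands for the part that bears it (a point fixed in the world has none). Each returns a list of dicts, best first, with "confidence" (0 to 1); they miss things now and then, are a little off and sometimes report something else, mostly with a low value. They report only what shows in the picture. A call takes as long as a camera call. They do not tell look-alikes from the thing itself.
- eyes.search_frame(name, camera): "pixel" ([row, column] in pixels, amid what is visible of it).
- eyes.trace(name, camera): "pixels" (420x560 bool, what is visible of it) and "pixel" ([row, column] in pixels, amid what is visible of it).
The state is a dict: "time_s": time; "joint_pos": joint angles; "qvel": joint speeds; "effort": joint torques, N m; "ee_pos": TCP position; "ee_rot": TCP orientation; "force": force on the tool from outside, world axes, zero at the start; "ft_torque": the same for the moment, N m; "width": finger opening in m.
Only numpy, scipy, OpenCV 4.12 (cv2) and the standard library are available. Lean on these libraries where they do the work, as an engineer would, in place of code of your own. Each camera call takes 0.05 s, during which the arm holds its last target.

## Working session

There is one attempt and no reset: what is moved stays moved. The work goes in short steps, Python scripts to look and compute and a tool call to move; the robot and the scene stay as the last step left them, time stands still between calls to the robot, and variables do not carry over. Pictures are saved under pics/ and viewed, and the job is handed in when it is done.

Besides the shell and the picture viewer there is one more tool, called after "Request:" as name(argument=value, ...) on one line, values as JSON. move_arm: Moves the arm, as the interface text tells. Its arguments: {"type":"object","properties":{"rows":{"type":"array","items":{"type":"array"}},"newtons":{"type":"number"}},"required":["rows"]}

```bash
ls; mkdir -p pics
python3 - <<'E'
from bench import get_obs, eyes, manip
import cv2
print(get_obs())
print(manip, [a for a in dir(manip) if a[0]!='_'])
for n in ['top','side','wrist']:
    cv2.imwrite(f'pics/{n}0.png',eyes.get_image(n)); c=eyes.calibration(n); print(n,c)
E
```

```text
pics
{'time_s': 0.0, 'joint_pos': array([-1.25078139e+00,  1.16458248e-01,  1.44227317e+00,  1.13404276e-05,
        1.58402430e+00, -3.77864715e-02]), 'qvel': array([-1.62614712e-03, -7.26023905e-04, -1.78441468e-05, -7.18530958e-04,
        4.06506085e-04, -2.22711215e-03]), 'effort': array([-9.20483035e-04, -7.21254301e+01, -6.22606659e+01,  7.79862190e-02,
        2.39045051e-02, -8.79768390e-05]), 'ee_pos': array([ 0.23633333, -0.63205242,  0.22591898]), 'ee_rot': array([-3.14043085e+00, -5.52691272e-05,  3.57801524e-01]), 'force': array([-0.15807753,  1.38921465, -0.2531515 ]), 'ft_torque': array([ 0.03102705, -0.05363862,  0.01625395]), 'width': 0.09293627555941013}
<Robot object at 0x7fc663183a10> ['PlanningError', 'finger_overhang']
top {'camera_matrix': array([[469.38028225,   0.        , 285.18949352],
       [  0.        , 469.38028225, 214.50447465],
       [  0.        ,   0.        ,   1.        ]]), 'dist': array([0.02256373, 0.        , 0.        , 0.        , 0.        ]), 'R': array([[-0.01963036, -0.99979423, -0.00511432],
       [-0.99738418,  0.01993845, -0
[... 376 characters left out ...]
 array([[ 0.95529598, -0.29526693, -0.01506756],
       [-0.2000954 , -0.6081818 , -0.76816452],
       [ 0.21764977,  0.73683943, -0.64007518]]), 't': array([-0.56711439,  0.18283621,  1.18346365])}
wrist {'camera_matrix': array([[351.81649414,   0.        , 279.38423798],
       [  0.        , 351.81649414, 205.65901215],
       [  0.        ,   0.        ,   1.        ]]), 'dist': array([-0.01003453,  0.        ,  0.        ,  0.        ,  0.        ]), 'R': array([[ 3.51304794e-01, -9.36260905e-01, -6.77795323e-04],
       [-9.07941163e-01, -3.40855160e-01,  2.43845451e-01],
       [-2.28533993e-01, -8.50486777e-02, -9.69813867e-01]]), 't': array([-0.67548513, -0.0302967 ,  0.38877469])}
```

View pics/top0.png

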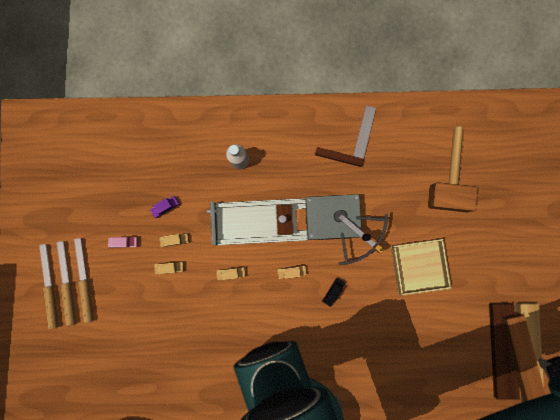

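View pics/side0.png

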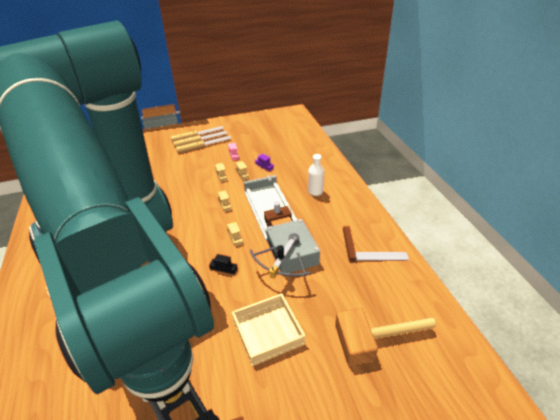

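View pics/wrist0.png

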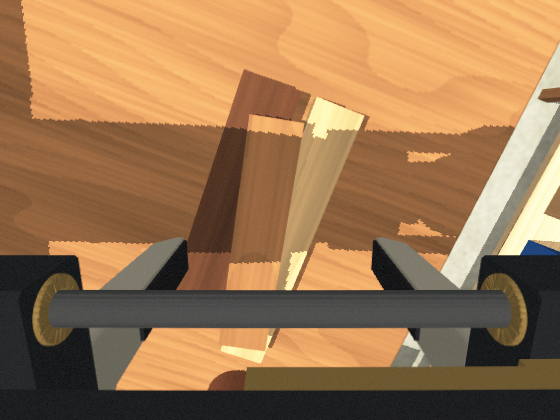

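```bash
cat > h.py <<'E'
from bench import get_obs, eyes, manip
import cv2, numpy as np
from scipy.spatial.transform import Rotation as Ro
def p2w(px,z,c):
    """px Nx2 (col,row) -> world xyz on plane z"""
    px=np.atleast_2d(np.array(px,float)).reshape(-1,1,2)
    u=cv2.undistortPoints(px,c['camera_matrix'],c['dist']).reshape(-1,2)
    d=np.c_[u,np.ones(len(u))]@c['R']; o=-c['R'].T@c['t']
    s=(z-o[2])/d[:,2]; return o+s[:,None]*d
def w2p(X,c):
    X=np.atleast_2d(np.array(X,float))
    rv,_=cv2.Rodrigues(c['R']); return cv2.projectPoints(X,rv,c['t'],c['camera_matrix'],c['dist'])[0].reshape(-1,2)
def crop(im,x0,y0,x1,y1,f,name):
    cv2.imwrite(name,cv2.resize(im[y0:y1,x0:x1],None,fx=f,fy=f,interpolation=cv2.INTER_CUBIC))
E
python3 - <<'E'
from h import *
im=cv2.imread('pics/top0.png'); crop(im,200,180,400,310,4,'pics/t0a.png'); crop(im,100,180,300,310,4,'pics/t0b.png')
E
```

```text
(no output)
```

View pics/t0a.png

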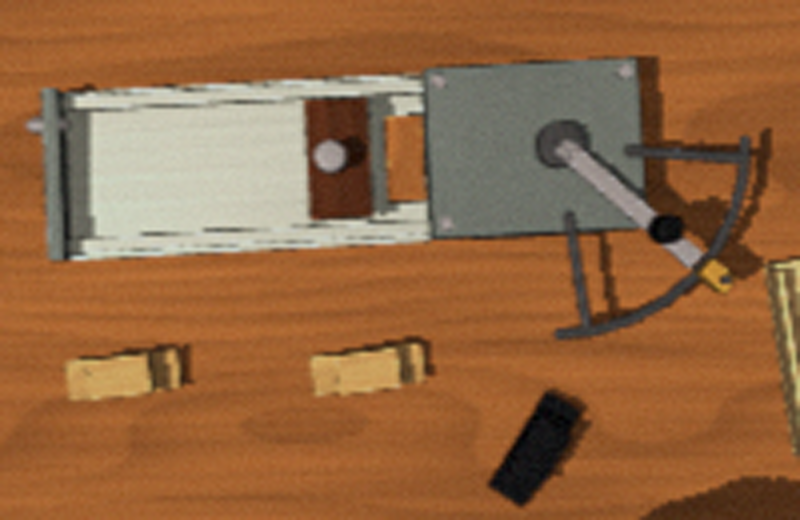

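View pics/t0b.png

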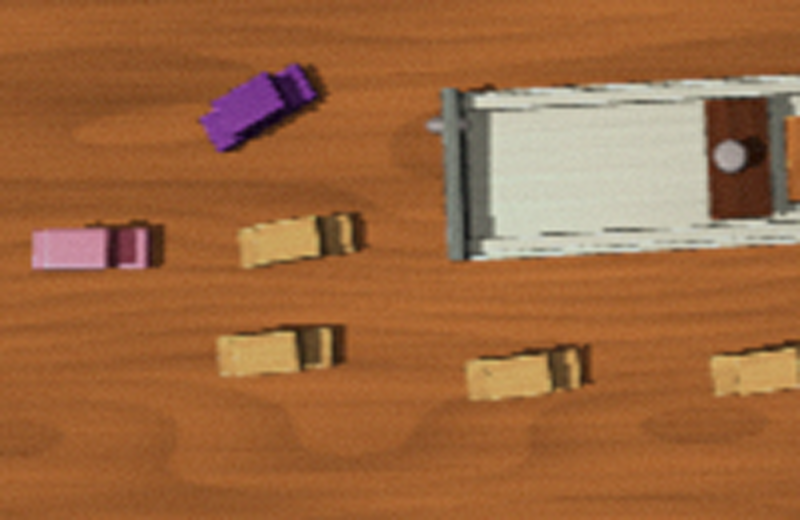

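Run:
```python
from h import *
c=eyes.calibration('top')
def P(x,y,z): 
    w=p2w([200+(x)/4-.375,180+y/4-.375],z,c)[0]; return w
for n,x,y,z in [('hsA',428,70,.06),('hsB',430,238,.06),('hbA',637,58,.06),('hbB',642,232,.06),('plateA',60,88,.048),('plateB',70,260,.048),('plateoutA',44,90,.048),('post',331,156,.088),('knob',666,226,.122),('pivot',562,142,.08),('marker',716,276,.03),('offA',388,116,.052),('offB',388,200,.052)]:
    print(n,P(x,y,z).round(4))
cw=eyes.calibration('wrist'); print('cam pos wrist',-cw['R'].T@cw['t'])
o=get_obs(); R=Ro.from_euler('xyz',o['ee_rot']).as_matrix()
print('cam in tool',R.T@(-cw['R'].T@cw['t']-o['ee_pos']), (cw['R']@R).T.round(3))
print('topcam',-c['R'].T@c['t'])
for nm in ['block_0','tray','offcut','lever','marker','glue','mallet','square']:
    for d in eyes.search_frame(nm,'top'): print(nm,d)
```

```text
hsA [ 0.6408 -0.0442  0.06  ]
hsB [ 0.5234 -0.0429  0.06  ]
hbA [ 0.6462 -0.1903  0.06  ]
hbB [ 0.5247 -0.1901  0.06  ]
plateA [0.6345 0.2152 0.048 ]
plateB [0.5132 0.2093 0.048 ]
plateoutA [0.6333 0.2265 0.048 ]
post [0.5802 0.0245 0.088 ]
knob [ 0.5273 -0.1965  0.122 ]
pivot [ 0.5871 -0.1341  0.08  ]
marker [ 0.4931 -0.2461  0.03  ]
offA [ 0.6097 -0.0157  0.052 ]
offB [ 0.5507 -0.0144  0.052 ]
cam pos wrist [ 0.29864177 -0.60969233  0.38396896]
cam in tool [ 0.06622213  0.0006622  -0.15789671] [[ 0.001 -0.97  -0.244]
 [ 1.     0.001  0.001]
 [-0.    -0.244  0.97 ]]
topcam [0.50210616 0.0118265  1.36673114]
block_0 {'pixel': [242.7, 125.2], 'confidence': 0.87}
block_0 {'pixel': [238.7, 174.8], 'confidence': 0.77}
block_0 {'pixel': [271.5, 293.7], 'confidence': 0.58}
block_0 {'pixel': [206.4, 163.3], 'confidence': 0.58}
block_0 {'pixel': [271.6, 230.7], 'confidence': 0.56}
block_0 {'pixel': [269.1, 168.9], 'confidence': 0.56}
block_0 {'pixel': [292.9, 338.2], 'confidence': 0.53}
tray {'pixel': [265.8, 421.8], 'confidence': 0.96}
offcut {'pixel': [217.5, 299.6], 'confidence': 0.75}
offcut {'pixel': [155.2, 235.6], 'confidence': 0.54}
lever {'pixel': [227.7, 352.1], 'confidence': 0.57}
marker {'pixel': [216.9, 300.0], 'confidence': 0.46}
marker {'pixel': [217.6, 284.9], 'confidence': 0.28}
glue {'pixel': [156.5, 236.8], 'confidence': 0.71}
mallet {'pixel': [191.8, 451.1], 'confidence': 0.72}
mallet {'pixel': [241.0, 174.1], 'confidence': 0.48}
square {'pixel': [148.5, 357.2], 'confidence': 0.82}
```

```bash
cat >> h.py <<'E'
def to(p,yaw=None,o=None):
    """print tool-frame deltas: first turn rz, then shift (mm) in turned frame, with tool made vertical"""
    o=o or get_obs(); R=Ro.from_euler('xyz',o['ee_rot']); y0=o['ee_rot'][2]
    if yaw is None: yaw=y0
    T=Ro.from_euler('xyz',[np.pi,0,yaw])
    d=np.array(p)-o['ee_pos']
    print('pos',o['ee_pos'].round(4),'yaw %.4f'%y0,'w %.4f'%o['width'],'t %.2f'%o['time_s'],'F',o['force'].round(1))
    print('turn',(R.inv()*T).as_rotvec().round(4),'then shift mm',(T.inv().apply(d)*1000).round(1), 'dist %.0f'%(1000*np.linalg.norm(d)))
E
python3 - <<'E'
from h import *
to([.54,-.03,.35],.03)
E
```

```text
pos [ 0.2364 -0.6322  0.2266] yaw 0.3578 w 0.0930 t 0.55 F [ 0.6 -0.3 -0.7]
turn [-0.      0.      0.3278] then shift mm [ 321.6 -592.9 -123.4] dist 686
```

Request:
move_arm(rows=[[[0,0,-30],[0,0,0.11],93],[[0,0,-30],[0,0,0.11],93],[[0,0,-30],[0,0,0.108],93],[[0,0,-33],[0,0,0],93],[[25,-47,0],[0,0,0],93],[[25,-47,0],[0,0,0],93],[[25,-47,0],[0,0,0],93],[[25,-47,0],[0,0,0],93],[[25,-47,0],[0,0,0],93],[[25,-47,0],[0,0,0],93],[[25,-47,0],[0,0,0],93],[[25,-47,0],[0,0,0],93]])

```text
time_s: 2.05
ee_pos: [0.4255, -0.2488, 0.3499]
ee_rot: [3.141, -0.001, 0.03]
force: [1.2, -0.6, -0.8]
width: 0.0928
```

Request:
move_arm(rows=[[[30,-54,0],[0,0,0],93],[[30,-54,0],[0,0,0],93],[[30,-54,0],[0,0,0],93],[[30,-54,0],[0,0,0],93],[[0,0,0],[0,0,0],93]])

```text
time_s: 2.68
ee_pos: [0.5396, -0.0277, 0.3491]
ee_rot: [-3.141, 0.001, 0.034]
force: [0.6, 0.4, 0.4]
width: 0.0927
```

Run:
```python
from h import *
import pickle
o=get_obs(); print(o['ee_pos'],o['ee_rot'],o['time_s'])
c=eyes.calibration('wrist'); im=eyes.get_image('wrist'); pickle.dump(c,open('w1.pkl','wb'))
cv2.imwrite('pics/w1.png',im); cv2.imwrite('pics/top1.png',eyes.get_image('top'))
```

```text
[ 0.53956161 -0.02773985  0.34912507] [-3.14101867e+00  8.14459220e-04  3.43952948e-02] 2.675
```

View pics/w1.png

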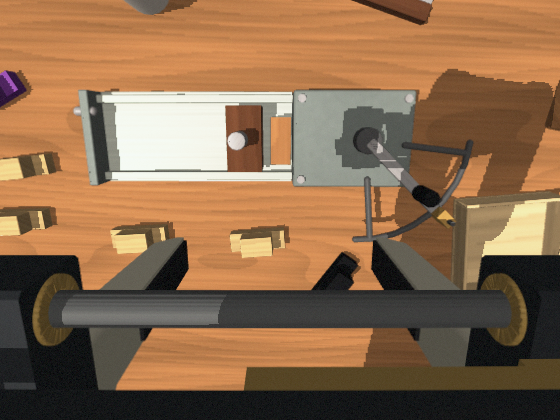

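View pics/top1.png

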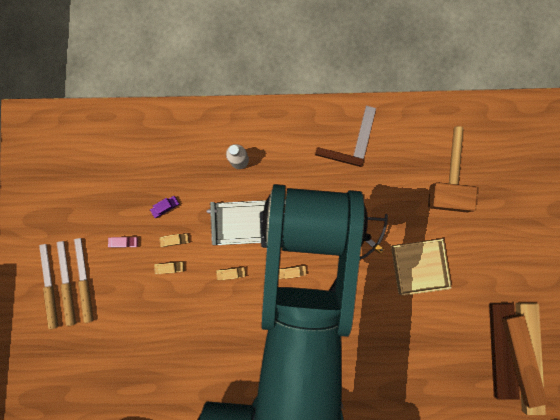

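Run:
```python
from h import *
im=cv2.imread('pics/w1.png'); crop(im,70,80,310,200,3.3,'pics/w1a.png'); crop(im,270,70,490,260,3.1,'pics/w1b.png'); crop(im,0,140,300,270,2.6,'pics/w1c.png')
```

```text
(no output)
```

View pics/w1a.png

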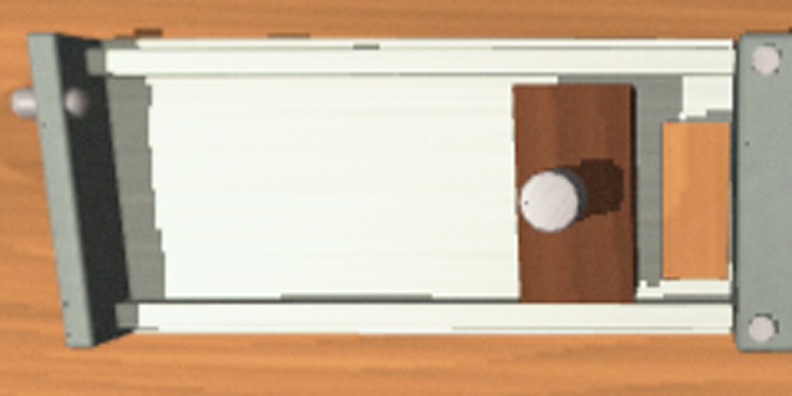

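View pics/w1b.png

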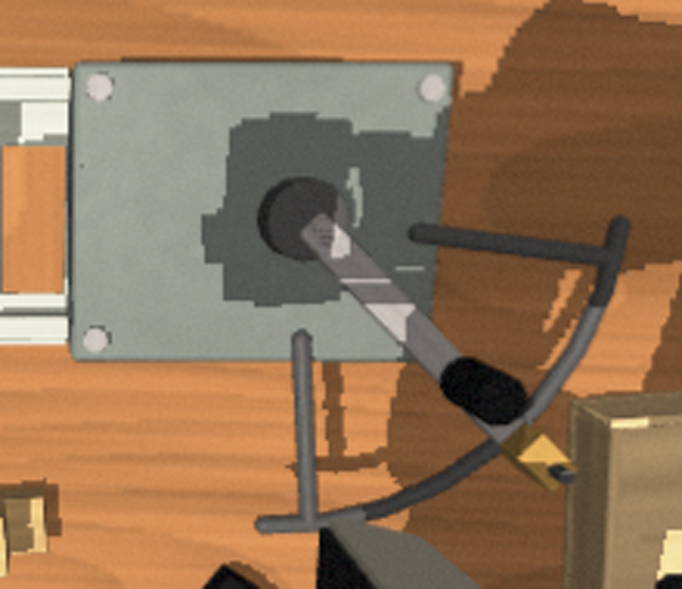

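View pics/w1c.png

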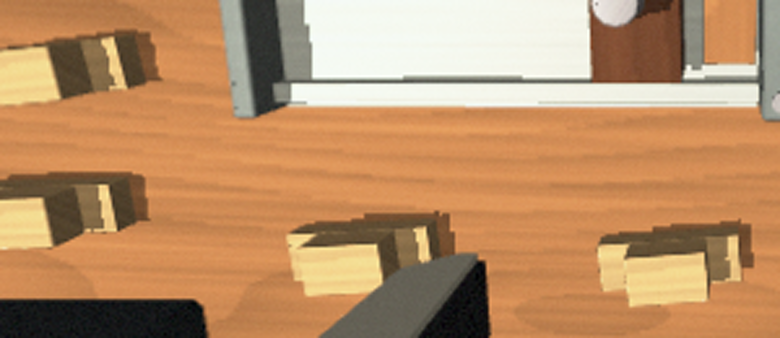

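Run:
```python
from h import *
import pickle
from scipy.optimize import least_squares
cw=pickle.load(open('w1.pkl','rb')); ct=eyes.calibration('top')
A=lambda x,y:(70+(x+.5)/3.3-.5,80+(y+.5)/3.3-.5); B=lambda x,y:(270+(x+.5)/3.1-.5,70+(y+.5)/3.1-.5)
T=lambda x,y:(200+(x+.5)/4-.5,180+(y+.5)/4-.5)
# feeder-frame pts
obs=[(cw,A(738,33),[.06,0,.06]),(cw,A(737,350),[-.06,0,.06]),(cw,B(455,62),[.06,-.15,.06]),
(cw,A(28,33),[.061,.258+.008,.048]),(ct,T(428,70),[.06,0,.06]),(ct,T(430,238),[-.06,0,.06]),(ct,T(637,58),[.06,-.15,.06]),(ct,T(642,232),[-.06,-.15,.06])]
obs=[o for i,o in enumerate(obs) if i!=3]
def model(p,loc):
    c,s=np.cos(p[2]),np.sin(p[2]); return np.array([p[0]+c*loc[0]-s*loc[1],p[1]+s*loc[0]+c*loc[1],loc[2]])
f=lambda p:np.concatenate([w2p(model(p,l),c)[0]-px for c,px,l in obs])
r=least_squares(f,[.582,-.0435,.03]); print(r.x, r.fun.round(1))
for sel in (cw,ct):
    oo=[o for o in obs if o[0] is sel]; g=lambda p:np.concatenate([w2p(model(p,l),c)[0]-px for c,px,l in oo]); print(least_squares(g,[.582,-.0435,.03]).x)
p=r.x
def inv(w): 
    c,s=np.cos(p[2]),np.sin(p[2]); d=w[:2]-p[:2]; return np.array([c*d[0]+s*d[1],-s*d[0]+c*d[1]]).round(4)
for n,c,px,z in [('pl_oA',cw,A(28,33),.048),('pl_oB',cw,A(68,345),.048),('pl_iA',cw,A(55,36),.048),('post',cw,A(549,200),.088),('post_t',ct,T(331,156),.088),('ffA',cw,A(632,84),.053),('ffB',cw,A(634,303),.053),
 ('wallUo',cw,A(400,41),.026),('wallUi',cw,A(400,73),.026),('wallLi',cw,A(400,303),.026),('wallLo',cw,A(400,331),.026),
 ('offA',cw,A(663,122),.052),('offB',cw,A(662,278),.052),('offC',cw,A(729,278),.052),
 ('knob',cw,B(505,395),.122),('knobt',ct,T(666,226),.122),('piv',cw,B(297,218),.075)]:
    w=p2w(px,z,c)[0]; print(n,w.round(4),inv(w))
```

```text
[ 0.58006351 -0.04359698  0.03060988] [-0.2 -1.  -1.2  0.4  0.3 -0.2 -0.9  0.3  0.9  1.2  0.5  0.6  1.9 -0. ]
[ 0.57939951 -0.04418835  0.03622718]
[ 0.58293588 -0.0418633   0.01136338]
pl_oA [0.6307 0.2256 0.048 ] [0.0588 0.2675]
pl_oB [0.5109 0.2217 0.048 ] [-0.061   0.2673]
pl_iA [0.6299 0.2154 0.048 ] [0.0577 0.2574]
post [0.5779 0.0235 0.088 ] [-0.0001  0.0672]
post_t [0.5802 0.0245 0.088 ] [0.0022 0.0681]
ffA [ 0.6197 -0.0033  0.053 ] [0.0408 0.0391]
ffB [ 0.5367 -0.006   0.053 ] [-0.0422  0.0389]
wallUo [0.6337 0.0902 0.026 ] [0.0577 0.1321]
wallUi [0.6215 0.0905 0.026 ] [0.0455 0.1328]
wallLi [0.5291 0.0928 0.026 ] [-0.0467  0.1379]
wallLo [0.5173 0.0931 0.026 ] [-0.0586  0.1386]
offA [ 0.6062 -0.0153  0.052 ] [0.027  0.0275]
offB [ 0.5468 -0.0167  0.052 ] [-0.0324  0.0279]
offC [ 0.5477 -0.043   0.052 ] [-0.0323  0.0016]
knob [ 0.5252 -0.2015  0.122 ] [-0.0597 -0.1561]
knobt [ 0.5273 -0.1965  0.122 ] [-0.0574 -0.1512]
piv [ 0.5829 -0.1315  0.075 ] [ 0.0002 -0.0879]
```

Run:
```python
from h import *
import pickle
cw=pickle.load(open('w1.pkl','rb')); ct=eyes.calibration('top')
B=lambda x,y:(270+(x+.5)/3.1-.5,70+(y+.5)/3.1-.5)
T=lambda x,y:(200+(x+.5)/4-.5,180+(y+.5)/4-.5)
p=[.58,-.0434,.031]
pv=np.array([.58+.09*np.sin(.031),-.0434-.09*np.cos(.031)])
for z in (.05,.06,.07,.08,.09,.1):
    for n,c,px in [('w',cw,B(530,452)),('t',ct,T(716,275))]:
        w=p2w(px,z,c)[0]; d=w[:2]-pv; print(z,n,w.round(4),'r %.4f a %.3f'%(np.hypot(*d),np.arctan2(-d[1],-d[0])-.031))
```

```text
0.05 w [ 0.4851 -0.2488  0.05  ] r 0.1513 a 0.837
0.05 t [ 0.4939 -0.2422  0.05  ] r 0.1405 a 0.855
0.06 w [ 0.4877 -0.2439  0.06  ] r 0.1458 a 0.830
0.06 t [ 0.494  -0.2403  0.06  ] r 0.1390 a 0.847
0.07 w [ 0.4904 -0.2391  0.07  ] r 0.1404 a 0.821
0.07 t [ 0.494  -0.2384  0.07  ] r 0.1375 a 0.838
0.08 w [ 0.493  -0.2342  0.08  ] r 0.1350 a 0.812
0.08 t [ 0.4941 -0.2365  0.08  ] r 0.1360 a 0.829
0.09 w [ 0.4957 -0.2293  0.09  ] r 0.1296 a 0.803
0.09 t [ 0.4942 -0.2345  0.09  ] r 0.1345 a 0.820
0.1 w [ 0.4983 -0.2245  0.1   ] r 0.1242 a 0.792
0.1 t [ 0.4942 -0.2326  0.1   ] r 0.1330 a 0.811
```

Run:
```python
from h import *
to([.525,-.2,.18],.86)
```

```text
pos [ 0.5386 -0.0307  0.3495] yaw 0.0311 w 0.0932 t 2.77 F [-0.  -0.7  0.7]
turn [ 0.000e+00  5.000e-04 -8.289e-01] then shift mm [-137.1  100.1  169.5] dist 240
```

Request:
move_arm(rows=[[[0,0,20],[0,0,-0.166],60],[[0,0,20],[0,0,-0.166],60],[[0,0,20],[0,0,-0.166],60],[[0,0,20],[0,0,-0.166],60],[[0,0,20],[0,0,-0.165],60],[[-34,25,0],[0,0,0],60],[[-34,25,10],[0,0,0],60],[[-34,25,20],[0,0,0],60],[[-35,25,20],[0,0,0],60],[[0,0,19],[0,0,0],60],[[0,0,0],[0,0,0],60]])

```text
time_s: 4.15
ee_pos: [0.5237, -0.2006, 0.1795]
ee_rot: [-3.14, 0.0, 0.857]
force: [-0.3, 0.5, 0.6]
width: 0.0597
```

Run:
```python
from h import *
import pickle
to([.525,-.2,.096],.86)
c=eyes.calibration('wrist'); im=eyes.get_image('wrist'); pickle.dump(c,open('w2.pkl','wb'))
cv2.imwrite('pics/w2.png',im)
```

```text
pos [ 0.5237 -0.2006  0.1795] yaw 0.8569 w 0.0597 t 4.15 F [-0.3  0.5  0.6]
turn [-0.0019  0.0005 -0.0031] then shift mm [ 1.3  0.6 83.5] dist 84
```

View pics/w2.png

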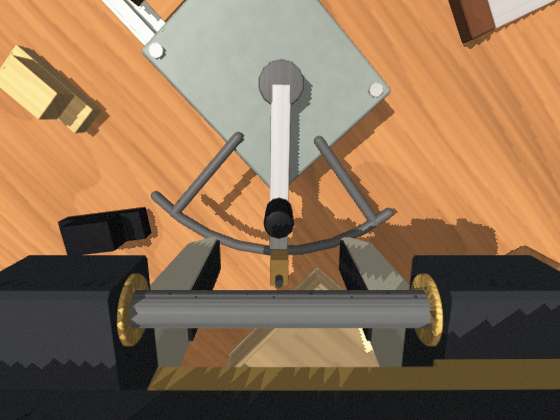

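Request:
move_arm(rows=[[[0,0,28],[0,0,0],60],[[1,0,28],[0,0,0],60],[[0,0,27],[0,0,0],60],[[0,0,0],[0,0,0],26],[[0,0,0],[0,0,0],26],[[0,0,0],[0,0,0],26],[[0.3,-7.5,0],[0,0,0.083],26],[[0.3,-7.5,0],[0,0,0.083],26],[[0.3,-7.5,0],[0,0,0.083],26],[[0.3,-7.5,0],[0,0,0.083],26],[[0.3,-7.5,0],[0,0,0.083],26]], newtons=10)

```text
time_s: 5.58
ee_pos: [0.5032, -0.1698, 0.0989]
ee_rot: [3.14, -0.001, 0.441]
force: [2.6, -0.5, -0.4]
width: 0.0261
```

Request:
move_arm(rows=[[[0.3,-7.5,0],[0,0,0.083],26],[[0.3,-7.5,0],[0,0,0.083],26],[[0.3,-7.5,0],[0,0,0.083],26],[[0.3,-7.5,0],[0,0,0.083],26],[[0,0,0],[0,0,0],26]])

```text
time_s: 6.2
ee_pos: [0.4949, -0.1408, 0.0986]
ee_rot: [3.141, -0.001, 0.113]
force: [0.0, 0.2, -0.4]
width: 0.026
```

Run:
```python
from h import *
to([.4928,-.1362,.096],.031)
```

```text
pos [ 0.4949 -0.1408  0.0986] yaw 0.1127 w 0.0260 t 6.20 F [ 0.   0.2 -0.4]
turn [ 0.0005 -0.0013  0.0817] then shift mm [-2.  -4.7  2.6] dist 6
```

Request:
move_arm(rows=[[[0,-4,0],[0,0,0.08],26],[[0,-3.5,0],[0,0,0],26],[[0,-1,0],[0,0,0],26],[[0,0,0],[0,0,0],26]])

```text
time_s: 6.7
ee_pos: [0.4941, -0.1327, 0.0979]
ee_rot: [3.141, -0.0, 0.033]
force: [-0.6, -3.1, 2.9]
width: 0.0257
```

Run:
```python
from h import *
to([.4928,-.1362,.096],.031)
c=eyes.calibration('wrist'); im=eyes.get_image('wrist')
cv2.imwrite('pics/w3.png',im)
```

```text
pos [ 0.4941 -0.1327  0.0979] yaw 0.0333 w 0.0257 t 6.70 F [-0.6 -3.1  2.9]
turn [ 0.0005 -0.0003  0.0023] then shift mm [-1.4  3.4  1.9] dist 4
```

View pics/w3.png

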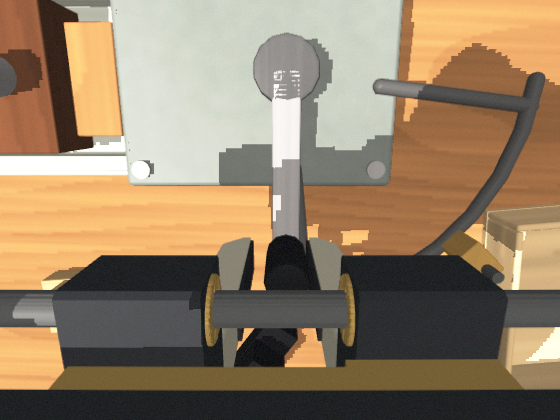

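Request:
move_arm(rows=[[[0,-1.5,0],[0,0,0],26],[[0,0,0],[0,0,0],26]])

```text
time_s: 7.0
ee_pos: [0.4941, -0.1324, 0.0979]
ee_rot: [3.139, -0.001, 0.032]
force: [-0.0, -15.2, 1.4]
width: 0.0263
```

Run:
```python
from h import *
im=cv2.imread('pics/top0.png'); crop(im,205,130,285,180,8,'pics/glue.png')
```

```text
(no output)
```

View pics/glue.png

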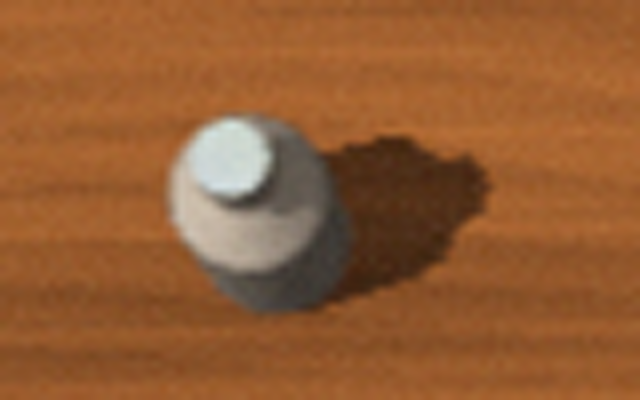

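Request:
move_arm(rows=[[[0,4.5,0],[0,0,0],60],[[0,0,0],[0,0,0],60],[[0,0,0],[0,0,0],60],[[0,0,-25],[0,0,0],60],[[0,0,-40],[0,0,0],60],[[0,0,0],[0,0,0],60]])

```text
time_s: 7.75
ee_pos: [0.4952, -0.1356, 0.1656]
ee_rot: [3.14, -0.004, 0.032]
force: [0.0, 0.1, 0.6]
width: 0.0599
```

Run:
```python
from h import *
import pickle
ct=eyes.calibration('top')
for n,x,y,z in [('cap',245,160,.15)]:
    print(p2w([205+x/8,130+y/8],z,ct))
to([.578,.0245,.15],.031)
to([.578,.0245,.065],.031)
```

```text
[[0.75914444 0.14305175 0.15      ]]
pos [ 0.4952 -0.1356  0.1656] yaw 0.0321 w 0.0599 t 7.75 F [0.  0.1 0.6]
turn [ 0.0013 -0.0042  0.0011] then shift mm [  87.7 -157.5   15.6] dist 181
pos [ 0.4952 -0.1356  0.1656] yaw 0.0321 w 0.0599 t 7.75 F [0.  0.1 0.6]
turn [ 0.0013 -0.0042  0.0011] then shift mm [  87.7 -157.5  100.6] dist 206
```

Request:
move_arm(rows=[[[22,-39,0],[0,0,0],60],[[22,-39,0],[0,0,0],60],[[22,-39,0],[0,0,0],60],[[22,-40,16],[0,0,0],60],[[0,0,28],[0,0,0],60],[[0,0,28],[0,0,0],60],[[0,0,28],[0,0,0],60],[[0,0,0],[0,0,0],28],[[0,0,0],[0,0,0],28],[[0,0,0],[0,0,0],28]])

```text
time_s: 9.0
ee_pos: [0.5776, 0.0243, 0.064]
ee_rot: [-3.142, -0.002, 0.032]
force: [-0.1, -0.3, -0.3]
width: 0.0341
```

Run:
```python
from h import *
to([.578,.0245,.066],.031)
cv2.imwrite('pics/w4.png',eyes.get_image('wrist'))
```

```text
pos [0.5776 0.0243 0.064 ] yaw 0.0317 w 0.0341 t 9.00 F [-0.1 -0.3 -0.3]
turn [-0.0001 -0.0018  0.0007] then shift mm [ 0.4 -0.2 -2. ] dist 2
```

View pics/w4.png

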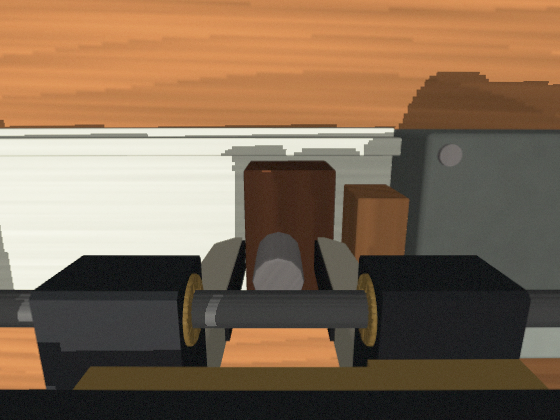

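Request:
move_arm(rows=[[[0,0,-1],[0,0,0],28],[[0,-15,0],[0,0,0],28],[[0,-20,0],[0,0,0],28],[[0,-20,0],[0,0,0],28],[[0,-20,0],[0,0,0],28],[[0,-20,0],[0,0,0],28],[[0,-20,0],[0,0,0],28],[[0,-20,0],[0,0,0],28],[[0,-8,0],[0,0,0],28],[[0,-7,0],[0,0,0],28],[[0,0,0],[0,0,0],28]])

```text
time_s: 10.42
ee_pos: [0.5725, 0.1733, 0.0642]
ee_rot: [3.138, -0.001, 0.032]
force: [0.5, -20.4, 6.4]
width: 0.052
```

Run:
```python
from h import *
o=get_obs(); d=o['ee_pos'][:2]-[.58,-.0434]; c,s=np.cos(.031),np.sin(.031)
print(o['ee_pos'],c*d[0]+s*d[1],-s*d[0]+c*d[1],o['force'],o['width'])
```

```text
[0.57249196 0.17334045 0.064192  ] -0.000786557932829726 0.21686902443904224 [  0.46722078 -20.42664594   6.43380569] 0.0519510013634838
```

Request:
move_arm(rows=[[[0,0,0],[0,0,0],28],[[0,0,0],[0,0,0],28],[[0,0,0],[0,0,0],28],[[0,0,0],[0,0,0],28]], newtons=60)

```text
time_s: 10.92
ee_pos: [0.5721, 0.1747, 0.0635]
ee_rot: [-3.141, 0.0, 0.032]
force: [-0.3, 0.0, -0.8]
width: 0.0281
```

Request:
move_arm(rows=[[[0,-3,0],[0,0,0],28],[[0,-2,0],[0,0,0],28],[[0,0,0],[0,0,0],28]])

```text
time_s: 11.3
ee_pos: [0.5719, 0.1791, 0.0634]
ee_rot: [3.141, 0.001, 0.032]
force: [-0.0, -5.5, 1.4]
width: 0.0282
```

Request:
move_arm(rows=[[[0,-3,0],[0,0,0],28],[[0,0,0],[0,0,0],28],[[0,0,0],[0,0,0],28]])

```text
time_s: 11.68
ee_pos: [0.5719, 0.182, 0.0635]
ee_rot: [3.141, 0.001, 0.032]
force: [-0.9, -6.5, 0.9]
width: 0.0279
```

Request:
move_arm(rows=[[[0,3,0],[0,0,0],28],[[0,2,0],[0,0,0],28],[[0,2,0],[0,0,0],28],[[0,0,0],[0,0,0],28]])

```text
time_s: 12.18
ee_pos: [0.5723, 0.1753, 0.0636]
ee_rot: [-3.141, -0.0, 0.032]
force: [0.1, -0.3, -0.6]
width: 0.0284
```

Request:
move_arm(rows=[[[0,0,0],[0,0,0],44],[[0,0,0],[0,0,0],44],[[0,0,0],[0,0,0],44],[[0,0,-20],[0,0,0],44],[[0,0,-40],[0,0,0],44],[[0,0,-50],[0,0,0],60],[[0,0,-50],[0,0,0],60],[[0,60,-50],[0,0,0],60],[[0,60,-50],[0,0,0],60],[[0,0,0],[0,0,0],60]])

```text
time_s: 13.42
ee_pos: [0.5758, 0.0768, 0.309]
ee_rot: [3.142, -0.006, 0.029]
force: [-0.8, 0.0, -0.8]
width: 0.0599
```

Run:
```python
from h import *
import pickle
o=get_obs(); print(o['ee_pos'],o['time_s'])
c=eyes.calibration('wrist'); im=eyes.get_image('wrist'); pickle.dump(c,open('w5.pkl','wb')); cv2.imwrite('pics/w5.png',im)
```

```text
[0.57581374 0.07684414 0.30898916] 13.425
```

View pics/w5.png

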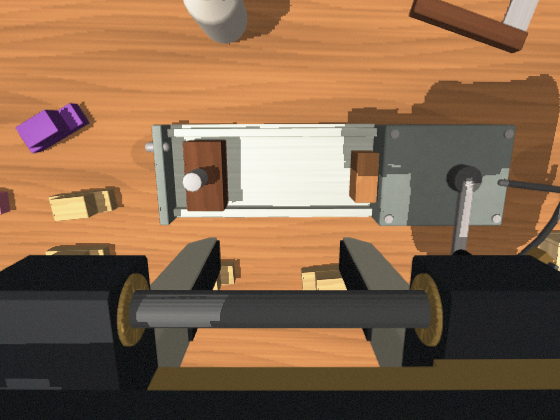

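Run:
```python
from h import *
im=cv2.imread('pics/top0.png'); crop(im,380,225,465,305,7,'pics/tray.png')
to([.58-.0027-.0147*.031,-.0434+.0147,.15],1.602)
```

```text
pos [0.5755 0.0782 0.3065] yaw 0.0297 w 0.0601 t 13.47 F [ 0.8 -0.2 -0.4]
turn [ 0.0026 -0.0031 -1.5723] then shift mm [-106.9   -2.   156.5] dist 189
```

View pics/tray.png

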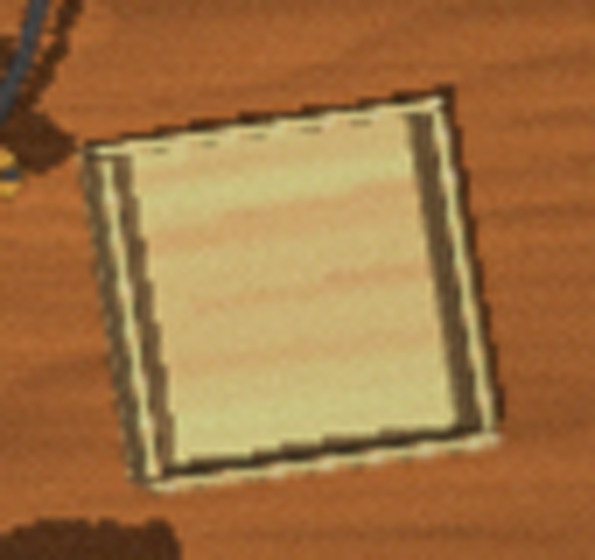

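Request:
move_arm(rows=[[[0,0,17],[0,0,-0.1747],80],[[0,0,17],[0,0,-0.1747],80],[[0,0,17],[0,0,-0.1747],80],[[0,0,17],[0,0,-0.1747],80],[[0,0,17],[0,0,-0.1747],80],[[0,0,17],[0,0,-0.1747],80],[[0,0,17],[0,0,-0.1747],80],[[0,0,17],[0,0,-0.1747],80],[[0,0,17],[0,0,-0.1747],80],[[-53,-1,0],[0,0,0],80],[[-54,-1,0],[0,0,0],80],[[0,0,0],[0,0,0],80]])

```text
time_s: 14.98
ee_pos: [0.5764, -0.0295, 0.15]
ee_rot: [-3.14, 0.0, 1.602]
force: [0.4, 0.4, 0.4]
width: 0.08
```

Run:
```python
from h import *
import pickle
ct=eyes.calibration('top')
q=np.array([(85,147),(450,92),(497,437),(152,488)])/7-.43+[380,225]
w=p2w(q,.04,ct); print(w.round(4),w.mean(0)); 
for i in range(4): d=w[(i+1)%4]-w[i]; print(np.hypot(*d[:2]),np.arctan2(d[1],d[0]))
to([.58-.0027-.0147*.031,-.0434+.0147,.037],1.602)
c=eyes.calibration('wrist'); im=eyes.get_image('wrist'); pickle.dump(c,open('w6.pkl','wb')); cv2.imwrite('pics/w6.png',im)
```

```text
[[ 0.501  -0.2811  0.04  ]
 [ 0.5203 -0.4279  0.04  ]
 [ 0.3828 -0.4404  0.04  ]
 [ 0.365  -0.3028  0.04  ]] [ 0.44226939 -0.3630734   0.04      ]
0.14804279500487547 -1.4401874639485526
0.1381196104115343 -3.0511156672710826
0.13874838488987493 1.6993564056903738
0.13777526514063274 0.1578536247647271
pos [ 0.5764 -0.0295  0.15  ] yaw 1.6018 w 0.0800 t 14.97 F [0.4 0.4 0.4]
turn [-0.0013  0.0001 -0.0002] then shift mm [  0.8   0.5 113. ] dist 113
```

View pics/w6.png

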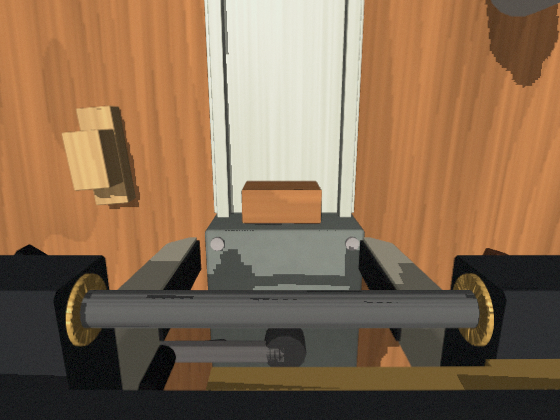

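Request:
move_arm(rows=[[[0,0,40],[0,0,0],80],[[0,0,40],[0,0,0],80],[[0,0,33],[0,0,0],80],[[0,0,0],[0,0,0],55],[[0,0,0],[0,0,0],55],[[0,0,0],[0,0,0],55],[[0,0,0],[0,0,0],55],[[0,0,-20],[0,0,0],55],[[0,0,-30],[0,0,0],55],[[0,0,-40],[0,0,0],55],[[0,0,-50],[0,0,0],55]], newtons=20)

```text
time_s: 16.4
ee_pos: [0.5764, -0.0278, 0.18]
ee_rot: [-3.142, -0.0, 1.604]
force: [1.3, -0.7, -0.2]
width: 0.0597
```

Run:
```python
from h import *
to([.442,-.363,.17],1.70)
cv2.imwrite('pics/w7.png',eyes.get_image('wrist'))
```

```text
pos [ 0.5764 -0.0278  0.18  ] yaw 1.6039 w 0.0597 t 16.40 F [ 1.3 -0.7 -0.2]
turn [-0.0001 -0.     -0.0961] then shift mm [-315.1 -176.5   10. ] dist 361
```

View pics/w7.png

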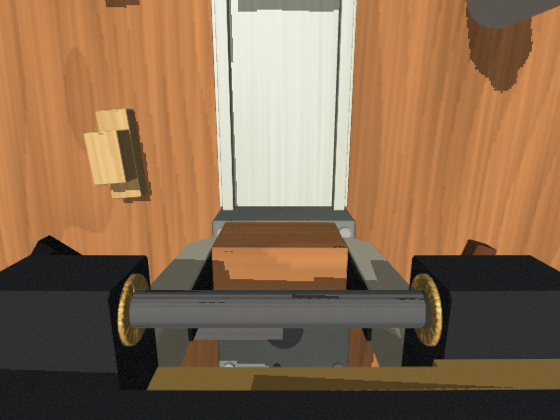

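Request:
move_arm(rows=[[[0,0,0],[0,0,-0.096],55],[[-45,-25,0],[0,0,0],55],[[-45,-25,0],[0,0,0],55],[[-45,-25,0],[0,0,0],55],[[-45,-25,0],[0,0,0],55],[[-45,-25,0],[0,0,0],55],[[-45,-25,0],[0,0,0],55],[[-45,-26,0],[0,0,0],55],[[0,0,30],[0,0,0],55],[[0,0,30],[0,0,0],55],[[0,0,0],[0,0,0],55]])

```text
time_s: 17.82
ee_pos: [0.4422, -0.3624, 0.1168]
ee_rot: [-3.14, -0.002, 1.7]
force: [-0.3, -0.4, 0.3]
width: 0.0599
```

Run:
```python
from h import *
to([.442,-.363,.038],1.70)
cv2.imwrite('pics/w8.png',eyes.get_image('wrist'))
```

```text
pos [ 0.4422 -0.3624  0.1168] yaw 1.6997 w 0.0599 t 17.82 F [-0.3 -0.4  0.3]
turn [-0.0016 -0.002  -0.0003] then shift mm [-0.5 -0.3 78.8] dist 79
```

View pics/w8.png

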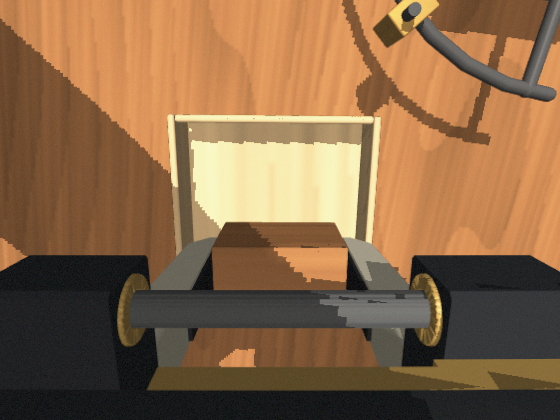

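Request:
move_arm(rows=[[[0,0,30],[0,0,0],55],[[0,0,30],[0,0,0],55],[[0,0,18],[0,0,0],55],[[0,0,0],[0,0,0],55],[[0,0,0],[0,0,0],74],[[0,0,0],[0,0,0],74],[[0,0,0],[0,0,0],74],[[0,0,-30],[0,0,0],74],[[0,0,-50],[0,0,0],74],[[0,0,-50],[0,0,0],74],[[0,0,-50],[0,0,0],74],[[0,0,0],[0,0,0],74]])

```text
time_s: 19.38
ee_pos: [0.4438, -0.3637, 0.2244]
ee_rot: [3.137, 0.005, 1.7]
force: [0.2, 0.6, -0.1]
width: 0.0743
```

Run:
```python
from h import *
to([.442,-.363,.038],1.70)
cv2.imwrite('pics/w9.png',eyes.get_image('wrist'))
im=eyes.get_image('top');cv2.imwrite('pics/top9.png',im); crop(im,100,190,320,300,3.6,'pics/top9c.png')
```

```text
pos [ 0.4438 -0.3637  0.2244] yaw 1.7001 w 0.0743 t 19.38 F [ 0.2  0.6 -0.1]
turn [0.0044 0.005  0.0001] then shift mm [  0.9  -1.7 186.4] dist 186
```

View pics/w9.png

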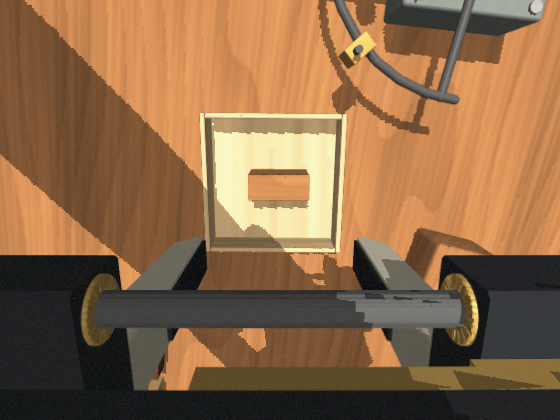

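View pics/top9c.png

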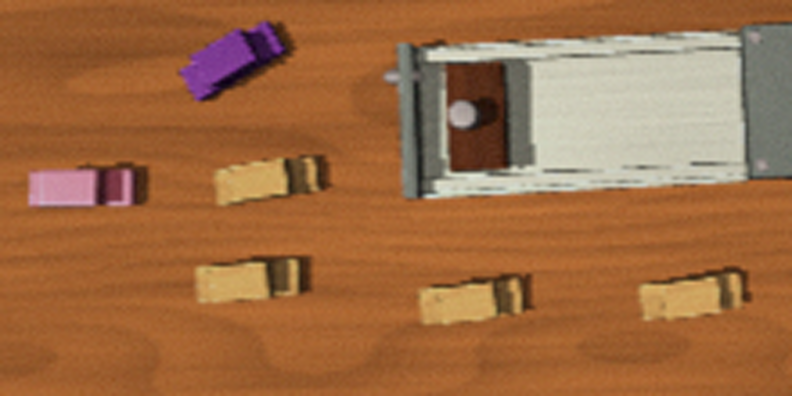

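Request:
move_arm(rows=[[[0,0,-13],[0,0,0.167],74],[[0,0,-13],[0,0,0.167],74],[[0,0,-13],[0,0,0.167],74],[[0,0,-13],[0,0,0.167],74],[[0,0,-13],[0,0,0.167],74],[[0,0,-13],[0,0,0.167],74],[[0,0,-13],[0,0,0.167],74],[[0,0,-13],[0,0,0.167],74],[[0,0,-13],[0,0,0.167],74],[[0,0,-13],[0,0,0.167],74],[[0,-55,0],[0,0,0],74],[[0,-55,0],[0,0,0],74]])

```text
time_s: 20.98
ee_pos: [0.4393, -0.2519, 0.3477]
ee_rot: [-3.14, 0.002, 0.029]
force: [0.1, 0.6, -0.0]
width: 0.0738
```

Request:
move_arm(rows=[[[-2,-55,0],[0,0,0],74],[[-2,-55,0],[0,0,0],74],[[-2,-55,0],[0,0,0],74],[[-2,-55,0],[0,0,0],74],[[-2,-55,0],[0,0,0],74],[[-2,-55,0],[0,0,0],74],[[-2,-55,0],[0,0,0],74],[[-2,-55,0],[0,0,0],74],[[0,0,0],[0,0,0],74],[[0,0,0],[0,0,0],74]])

```text
time_s: 22.22
ee_pos: [0.4104, 0.1862, 0.3486]
ee_rot: [3.141, 0.002, 0.031]
force: [0.7, 1.1, -0.6]
width: 0.074
```

Run:
```python
from h import *
import pickle
o=get_obs(); print(o['ee_pos'],o['ee_rot'])
c=eyes.calibration('wrist'); im=eyes.get_image('wrist'); pickle.dump(c,open('w10.pkl','wb')); cv2.imwrite('pics/w10.png',im)
```

```text
[0.41035449 0.18620722 0.34858214] [3.14077496e+00 1.55116508e-03 3.07778150e-02]
```

View pics/w10.png

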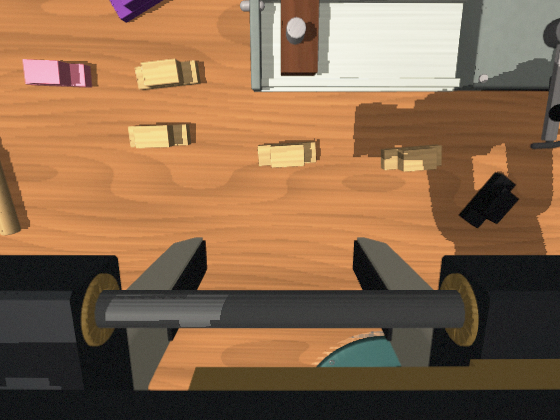

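```bash
cat > fit.py <<'E'
from h import *
from scipy.optimize import minimize
def box(x,y,z0,z1): return np.array([[sx*x/2,sy*y/2,z] for sx in(-1,1) for sy in(-1,1) for z in(z0,z1)])
BX=[box(.08,.028,0,.018),box(.044,.028,.018,.044)]
S=4
def render(p,c,off,shape,zb=0):
    m=np.zeros((shape[0]*S,shape[1]*S),np.uint8)
    cs,sn=np.cos(p[2]),np.sin(p[2])
    for b in BX:
        X=np.c_[p[0]+cs*b[:,0]-sn*b[:,1],p[1]+sn*b[:,0]+cs*b[:,1],b[:,2]+zb]
        q=(w2p(X,c)-off+.5)*S-.5
        cv2.fillConvexPoly(m,cv2.convexHull(np.round(q*16).astype(np.int32)),255,shift=4)
    return cv2.resize(m,(shape[1],shape[0]),interpolation=cv2.INTER_AREA)/255.
def fit(mask,c,yaw0=None):
    r,cc=np.where(mask); y0,y1,x0,x1=r.min()-25,r.max()+25,cc.min()-25,cc.max()+25
    y0=max(y0,0);x0=max(x0,0)
    sub=mask[y0:y1,x0:x1].astype(float); off=np.array([x0,y0])
    w=p2w([cc.mean(),r.mean()],.02,c)[0]
    best=None
    for ya in ([yaw0] if yaw0 is not None else np.arange(0,np.pi,np.pi/6)):
        f=lambda p:np.abs(render(p,c,off,sub.shape)-sub).sum()/sub.sum()
        s=minimize(f,[w[0],w[1],ya],method='Nelder-Mead',options=dict(initial_simplex=[[w[0],w[1],ya],[w[0]+.008,w[1],ya],[w[0],w[1]+.008,ya],[w[0],w[1],ya+.2]],xatol=1e-4,fatol=1e-4))
        if best is None or s.fun<best.fun: best=s
    return best.x,best.fun
E
python3 - <<'E'
from fit import *
import pickle
im=eyes.get_image('wrist'); c=eyes.calibration('wrist'); pickle.dump(c,open('w10.pkl','wb'))
hsv=cv2.cvtColor(im,cv2.COLOR_BGR2HSV)
for d in eyes.trace('block_0','wrist'):
    m=d['pixels']; p,e=fit(m,c); print(np.array(d['pixel']).round(),round(d['confidence'],2),m.sum(),np.median(im[m],0),p.round(4),round(e,3), 'yaw-mod', round((p[2]+np.pi/2)%np.pi-np.pi/2,3))
print(get_obs()['time_s'])
E
```

```text
[136. 158.] 0.96 1295 [139. 209. 242.] [0.4479 0.352  1.6308] 0.063 yaw-mod -1.511
[  6. 130.] 0.91 722 [57. 28. 51.] [0.6234 0.3649 2.1046] 0.031 yaw-mod -1.037
[202. 490.] 0.85 1862 [16. 15. 15.] [ 0.37   -0.1182  2.5462] 0.029 yaw-mod -0.595
[76. 55.] 0.84 1636 [198.  175.5 241. ] [0.5231 0.4842 1.5489] 0.042 yaw-mod 1.549
[159. 412.] 0.72 1349 [ 77. 115. 144.] [ 4.2870e-01  2.0000e-04 -1.4667e+00] 0.083 yaw-mod -1.467
[156. 286.] 0.64 1267 [136. 205. 240.] [0.428  0.1751 1.6809] 0.064 yaw-mod -1.461
[ 76. 165.] 0.61 1565 [137. 206. 240.] [0.5261 0.3373 1.7033] 0.085 yaw-mod -1.438
22.375
```

Run:
```python
from h import *
to([.4287,.0002,.1],.104)
```

```text
pos [0.4106 0.1854 0.3494] yaw 0.0284 w 0.0740 t 22.38 F [-0.3  0.1  0.4]
turn [ 0.0002  0.0003 -0.0756] then shift mm [ -1.3 186.  249.4] dist 311
```

Request:
move_arm(rows=[[[0,0,35],[0,0,-0.0756],62],[[0,47,37],[0,0,0],62],[[0,47,37],[0,0,0],62],[[0,46,37],[0,0,0],62],[[-1,46,37],[0,0,0],62],[[0,0,33],[0,0,0],62],[[0,0,33],[0,0,0],62],[[0,0,0],[0,0,0],62]])

```text
time_s: 23.38
ee_pos: [0.4278, 0.0004, 0.0989]
ee_rot: [-3.141, 0.003, 0.104]
force: [0.1, 0.5, 0.6]
width: 0.0622
```

Run:
```python
from h import *
to([.4287,.0002,.030],.104)
cv2.imwrite('pics/w11.png',eyes.get_image('wrist'))
```

```text
pos [4.278e-01 4.000e-04 9.890e-02] yaw 0.1038 w 0.0622 t 23.38 F [0.1 0.5 0.6]
turn [-0.0005  0.0035 -0.0002] then shift mm [ 0.9  0.3 68.9] dist 69
```

View pics/w11.png

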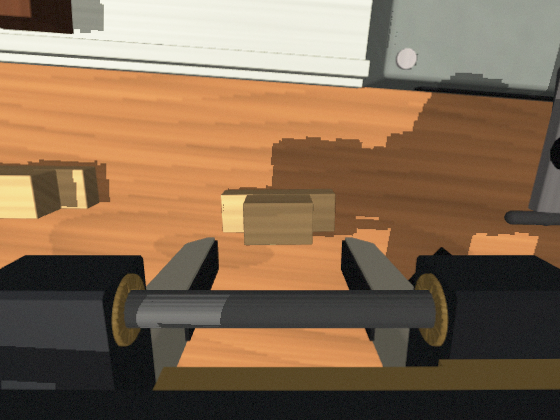

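Request:
move_arm(rows=[[[1,0,35],[0,0,0],62],[[0,0,34],[0,0,0],62],[[0,0,0],[0,0,40],62]])

```text
time_s: 23.8
ee_pos: [0.4296, 0.0013, 0.0312]
ee_rot: [3.142, 0.002, -0.085]
force: [0.4, -0.6, 0.4]
width: 0.0618
```

I put the grip value in the turn field of that last row, so the tool yawed by 0.19 rad. The force is about zero, so I'm turning it back and checking the block before I grip.

Request:
move_arm(rows=[[[0,0,0],[0,0,-0.095],62],[[0,0,0],[0,0,-0.094],62],[[0,0,0],[0,0,0],62]])

```text
time_s: 24.18
ee_pos: [0.4309, 0.0012, 0.0334]
ee_rot: [3.141, -0.002, 0.107]
force: [0.0, -0.5, -1.4]
width: 0.0622
```

Run:
```python
from h import *
to([.4287,.0002,.030],.104)
cv2.imwrite('pics/w12.png',eyes.get_image('wrist'))
```

```text
pos [0.4309 0.0012 0.0334] yaw 0.1065 w 0.0622 t 24.18 F [ 0.  -0.5 -1.4]
turn [ 0.0004 -0.0021  0.0025] then shift mm [-2.3  0.8  3.4] dist 4
```

View pics/w12.png

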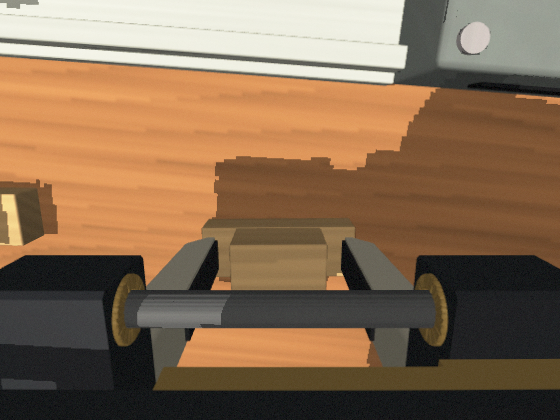

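Request:
move_arm(rows=[[[-2,0,2],[0,0,0],62],[[0,0,0],[0,0,0],40],[[0,0,0],[0,0,0],40],[[0,0,0],[0,0,0],40],[[0,0,0],[0,0,0],40],[[0,0,-20],[0,0,0],40],[[0,0,-40],[0,0,0],40],[[0,0,-50],[0,0,0],40],[[0,0,0],[0,0,0],40]])

```text
time_s: 25.35
ee_pos: [0.4295, 0.0011, 0.1434]
ee_rot: [3.141, -0.006, 0.107]
force: [0.7, 0.7, -0.4]
width: 0.044
```

```bash
cat >> h.py <<'E'
def slot(y,z): return [.58-.031*y-.0003,-.0434+y,z]
E
python3 - <<'E'
from h import *
to(slot(.018,.14),1.602)
cv2.imwrite('pics/w13.png',eyes.get_image('wrist'))
E
```

```text
pos [0.4295 0.0011 0.1434] yaw 0.1071 w 0.0440 t 25.35 F [ 0.7  0.7 -0.4]
turn [ 0.005  -0.0039 -1.4949] then shift mm [-31.2 148.7   3.4] dist 152
```

View pics/w13.png

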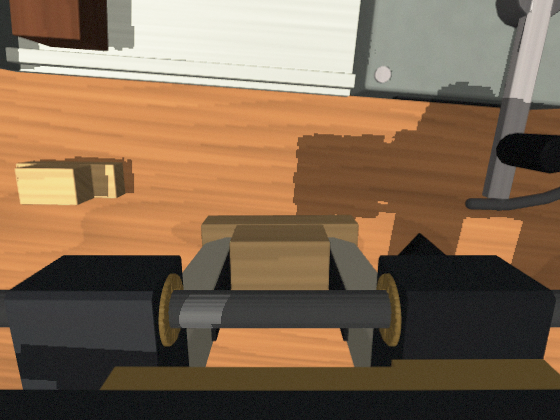

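Request:
move_arm(rows=[[[0,0,0],[0,0,-0.166],40],[[0,0,0],[0,0,-0.166],40],[[0,0,0],[0,0,-0.166],40],[[0,0,0],[0,0,-0.166],40],[[0,0,0],[0,0,-0.166],40],[[0,0,0],[0,0,-0.166],40],[[0,0,0],[0,0,-0.166],40],[[0,0,0],[0,0,-0.166],40],[[0,0,0],[0,0,-0.167],40],[[-10,50,0],[0,0,0],40],[[-10,50,0],[0,0,0],40],[[-11,49,0],[0,0,0],40]])

```text
time_s: 26.9
ee_pos: [0.579, -0.0253, 0.1378]
ee_rot: [-3.14, -0.0, 1.602]
force: [-0.5, -0.0, 1.0]
width: 0.0443
```

Request:
move_arm(rows=[[[0,0,10],[0,0,0],40],[[0,0,10],[0,0,0],40],[[0,0,10],[0,0,0],40],[[0,0,10],[0,0,0],40],[[0,0,0],[0,0,0],40]])

```text
time_s: 27.52
ee_pos: [0.5773, -0.025, 0.099]
ee_rot: [-3.141, -0.0, 1.602]
force: [-0.7, 0.1, 0.2]
width: 0.0442
```

Run:
```python
from h import *
to(slot(.018,.0435),1.602)
cv2.imwrite('pics/w14.png',eyes.get_image('wrist'))
```

```text
pos [ 0.5773 -0.025   0.099 ] yaw 1.6023 w 0.0442 t 27.52 F [-0.7  0.1  0.2]
turn [-0.0008 -0.0001  0.0003] then shift mm [-0.5  1.8 55.5] dist 56
```

View pics/w14.png

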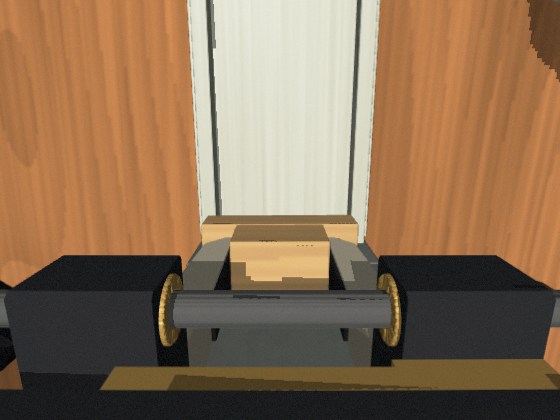

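Request:
move_arm(rows=[[[0,2,15],[0,0,0],40],[[0,0,15],[0,0,0],40],[[0,0,0],[0,0,0],40]])

```text
time_s: 27.95
ee_pos: [0.5791, -0.0249, 0.0677]
ee_rot: [-3.139, -0.0, 1.602]
force: [-0.7, 0.2, -0.1]
width: 0.0435
```

Run:
```python
from h import *
to(slot(.018,.0435),1.602)
cv2.imwrite('pics/w15.png',eyes.get_image('wrist'))
```

```text
pos [ 0.5791 -0.0249  0.0677] yaw 1.6022 w 0.0435 t 27.95 F [-0.7  0.2 -0.1]
turn [-0.0028 -0.0003  0.0002] then shift mm [-0.5  0.  24.2] dist 24
```

View pics/w15.png

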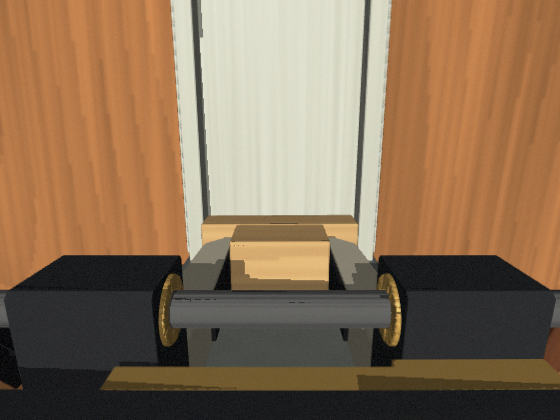

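Request:
move_arm(rows=[[[0,0,10],[0,0,0],40],[[0,0,8],[0,0,0],40],[[0,0,5],[0,0,0],40],[[0,0,0],[0,0,0],40]])

```text
time_s: 28.5
ee_pos: [0.5797, -0.025, 0.0462]
ee_rot: [-3.141, -0.0, 1.602]
force: [-0.1, -0.3, -0.7]
width: 0.0435
```

Request:
move_arm(rows=[[[0,0,2],[0,0,0],40],[[0,0,0],[0,0,0],40],[[0,0,0],[0,0,0],56],[[0,0,0],[0,0,0],56],[[0,0,0],[0,0,0],56],[[0,0,-30],[0,0,0],60],[[0,0,-50],[0,0,0],60],[[0,0,-50],[0,0,0],60],[[0,0,0],[0,0,0],60]])

```text
time_s: 29.62
ee_pos: [0.5814, -0.0251, 0.1791]
ee_rot: [3.135, 0.001, 1.602]
force: [0.8, 0.6, -0.4]
width: 0.0601
```

Run:
```python
from h import *
to([.428,.1751,.1],.110)
cv2.imwrite('pics/w16.png',eyes.get_image('wrist'))
```

```text
pos [ 0.5814 -0.0251  0.1791] yaw 1.6022 w 0.0601 t 29.62 F [ 0.8  0.6 -0.4]
turn [ 0.0057 -0.0042  1.4922] then shift mm [-130.5 -215.9   79.1] dist 264
```

View pics/w16.png

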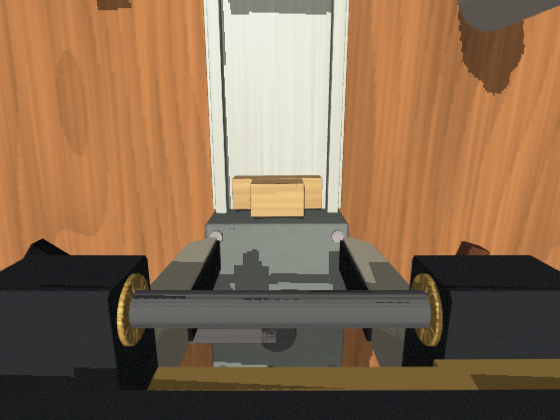

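Request:
move_arm(rows=[[[0,0,0],[0,0,0.166],62],[[0,0,0],[0,0,0.166],62],[[0,0,0],[0,0,0.166],62],[[0,0,0],[0,0,0.166],62],[[0,0,0],[0,0,0.166],62],[[0,0,0],[0,0,0.166],62],[[0,0,0],[0,0,0.166],62],[[0,0,0],[0,0,0.166],62],[[0,0,0],[0,0,0.164],62],[[-26,-43,0],[0,0,0],62],[[-26,-43,0],[0,0,0],62]])

```text
time_s: 31.05
ee_pos: [0.5175, 0.0553, 0.1727]
ee_rot: [-3.141, 0.003, 0.109]
force: [0.4, 0.3, 0.5]
width: 0.0617
```

Request:
move_arm(rows=[[[-26,-43,0],[0,0,0],62],[[-26,-43,0],[0,0,0],62],[[-26,-43,20],[0,0,0],62],[[0,0,40],[0,0,0],62],[[0,0,19],[0,0,0],62],[[0,0,0],[0,0,0],62]])

```text
time_s: 31.8
ee_pos: [0.4265, 0.1738, 0.0942]
ee_rot: [3.141, 0.003, 0.11]
force: [0.8, 0.4, -0.1]
width: 0.0618
```

Run:
```python
from h import *
to([.428,.1751,.0315],.110)
cv2.imwrite('pics/w17.png',eyes.get_image('wrist'))
```

```text
pos [0.4265 0.1738 0.0942] yaw 0.1096 w 0.0618 t 31.80 F [ 0.8  0.4 -0.1]
turn [ 0.0007  0.003  -0.0004] then shift mm [ 1.6 -1.1 62.7] dist 63
```

View pics/w17.png

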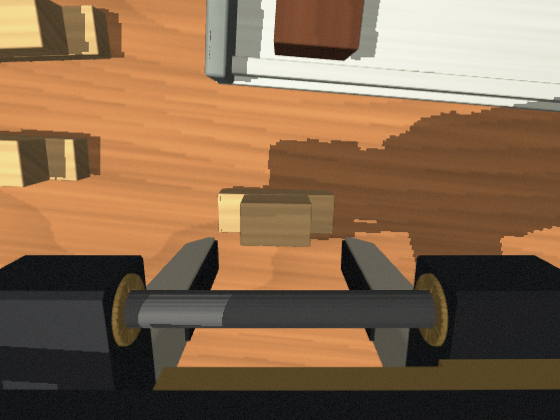

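Request:
move_arm(rows=[[[1.5,-1.5,32],[0,0,0],62],[[0,0,30],[0,0,0],62],[[0,0,0],[0,0,0],62],[[0,0,0],[0,0,0],40],[[0,0,0],[0,0,0],40],[[0,0,0],[0,0,0],40],[[0,0,0],[0,0,0],40]])

```text
time_s: 32.72
ee_pos: [0.4292, 0.1762, 0.0351]
ee_rot: [-3.141, -0.002, 0.11]
force: [0.4, -1.3, 6.8]
width: 0.0439
```

Request:
move_arm(rows=[[[0,0,-20],[0,0,0],40],[[0,0,-40],[0,0,0],40],[[0,0,-50],[0,0,0],40],[[0,0,0],[0,0,-0.166],40],[[0,0,0],[0,0,-0.166],40],[[0,0,0],[0,0,-0.166],40],[[0,0,0],[0,0,-0.166],40],[[0,0,0],[0,0,-0.166],40],[[0,0,0],[0,0,-0.166],40],[[0,0,0],[0,0,-0.166],40],[[0,0,0],[0,0,-0.166],40],[[0,0,0],[0,0,-0.164],40]])

```text
time_s: 34.22
ee_pos: [0.4285, 0.1761, 0.1444]
ee_rot: [3.141, -0.0, 1.608]
force: [-0.5, 0.1, -0.3]
width: 0.044
```

Run:
```python
from h import *
to(slot(.050,.14),1.602)
cv2.imwrite('pics/w18.png',eyes.get_image('wrist'))
```

```text
pos [0.4285 0.1761 0.1444] yaw 1.6076 w 0.0440 t 34.23 F [-0.5  0.1 -0.3]
turn [ 0.0008 -0.0002  0.0056] then shift mm [-174.   144.3    4.4] dist 226
```

View pics/w18.png

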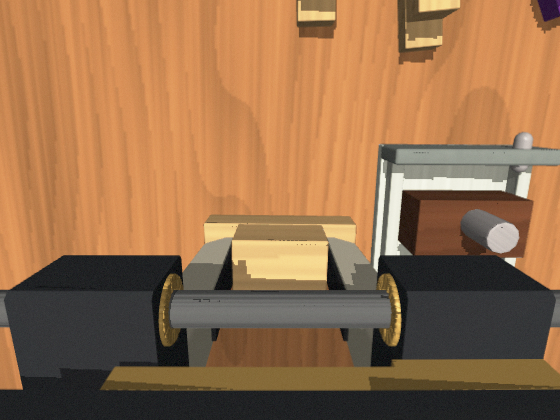

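Request:
move_arm(rows=[[[-43,36,0],[0,0,0.0056],40],[[-43,36,0],[0,0,0],40],[[-44,36,0],[0,0,0],40],[[-44,36,0],[0,0,0],40],[[0,0,20],[0,0,0],40],[[0,0,20],[0,0,0],40],[[0,0,20],[0,0,0],40],[[0,0,0],[0,0,0],40]])

```text
time_s: 35.28
ee_pos: [0.5758, 0.0068, 0.0818]
ee_rot: [-3.139, -0.0, 1.597]
force: [-0.1, 0.2, 0.2]
width: 0.044
```

Run:
```python
from h import *
to(slot(.050,.045),1.602)
cv2.imwrite('pics/w19.png',eyes.get_image('wrist'))
```

```text
pos [0.5758 0.0068 0.0818] yaw 1.5974 w 0.0440 t 35.27 F [-0.1  0.2  0.2]
turn [-0.0027 -0.0002 -0.0046] then shift mm [-0.3  2.3 36.8] dist 37
```

View pics/w19.png

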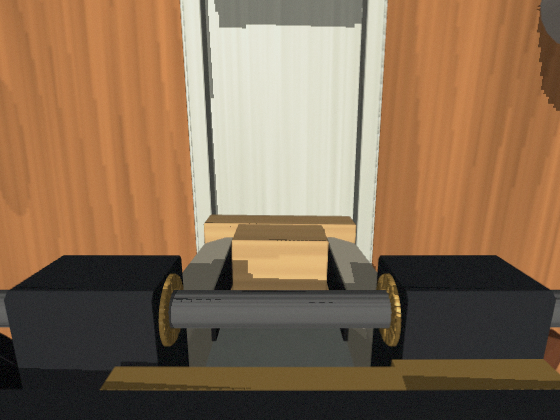

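Request:
move_arm(rows=[[[0,2.3,12],[0,0,-0.004],40],[[0,0,12],[0,0,0],40],[[0,0,8],[0,0,0],40],[[0,0,0],[0,0,0],40]])

```text
time_s: 35.83
ee_pos: [0.579, 0.006, 0.0508]
ee_rot: [-3.14, -0.0, 1.601]
force: [-0.1, 0.4, -0.5]
width: 0.0434
```

Request:
move_arm(rows=[[[0,0,3],[0,0,0],40],[[0,0,2],[0,0,0],40],[[0,0,0],[0,0,0],40]])

```text
time_s: 36.2
ee_pos: [0.5796, 0.006, 0.0472]
ee_rot: [3.141, 0.0, 1.601]
force: [-1.5, -1.1, 3.3]
width: 0.0438
```

Request:
move_arm(rows=[[[0,0,0],[0,0,0],56],[[0,0,0],[0,0,0],56],[[0,0,0],[0,0,0],56],[[0,0,-30],[0,0,0],60],[[0,0,-50],[0,0,0],60],[[0,0,-50],[0,0,0],60],[[0,0,0],[0,0,0],60]])

```text
time_s: 37.08
ee_pos: [0.5808, 0.0061, 0.181]
ee_rot: [3.135, 0.0, 1.601]
force: [0.6, 0.5, 0.2]
width: 0.0603
```

Run:
```python
from h import *
to([.5261,.3373,.12],.132)
cv2.imwrite('pics/w20.png',eyes.get_image('wrist'))
```

```text
pos [0.5808 0.0061 0.181 ] yaw 1.6006 w 0.0603 t 37.08 F [0.6 0.5 0.2]
turn [ 0.0054 -0.0043  1.4686] then shift mm [ -10.7 -335.6   61. ] dist 341
```

View pics/w20.png

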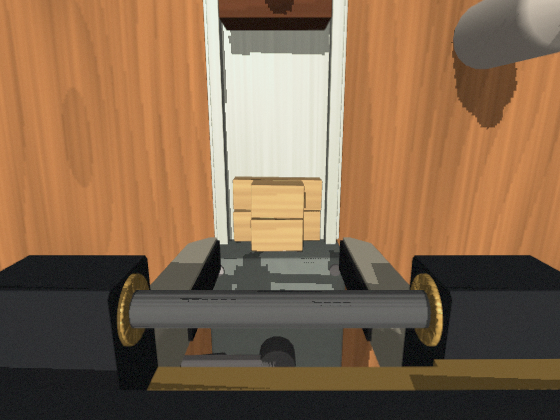

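Request:
move_arm(rows=[[[0,0,0],[0,0,0.164],62],[[0,0,0],[0,0,0.163],62],[[0,0,0],[0,0,0.163],62],[[0,0,0],[0,0,0.163],62],[[0,0,0],[0,0,0.163],62],[[0,0,0],[0,0,0.163],62],[[0,0,0],[0,0,0.163],62],[[0,0,0],[0,0,0.163],62],[[0,0,0],[0,0,0.163],62],[[-1,-48,0],[0,0,0],62],[[-1,-48,0],[0,0,0],62],[[-1,-48,0],[0,0,0],62]])

```text
time_s: 38.62
ee_pos: [0.5565, 0.1496, 0.1749]
ee_rot: [3.141, 0.002, 0.132]
force: [0.1, 0.2, 0.3]
width: 0.062
```

Request:
move_arm(rows=[[[-2,-48,0],[0,0,0],62],[[-2,-48,0],[0,0,0],62],[[-2,-48,0],[0,0,0],62],[[-2,-48,0],[0,0,0],62],[[0,0,30],[0,0,0],62],[[0,0,30],[0,0,0],62],[[0,0,20],[0,0,0],62],[[0,0,0],[0,0,0],62]])

```text
time_s: 39.62
ee_pos: [0.5233, 0.3371, 0.0946]
ee_rot: [3.14, 0.003, 0.132]
force: [1.1, -0.3, 0.5]
width: 0.0617
```

Run:
```python
from h import *
to([.5261,.3373,.034],.132)
cv2.imwrite('pics/w21.png',eyes.get_image('wrist'))
```

```text
pos [0.5233 0.3371 0.0946] yaw 0.1324 w 0.0617 t 39.62 F [ 1.1 -0.3  0.5]
turn [0.0012 0.003  0.0004] then shift mm [ 2.8  0.2 60.6] dist 61
```

View pics/w21.png

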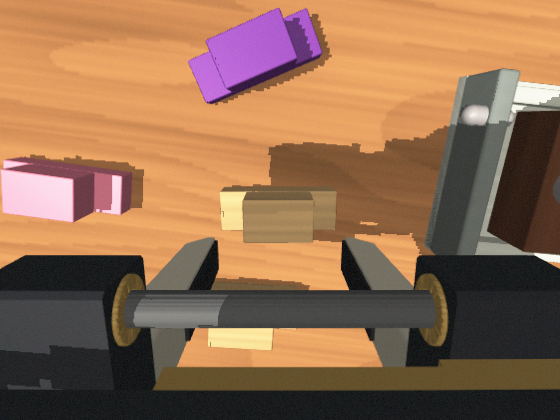

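Request:
move_arm(rows=[[[2,0,30],[0,0,0],62],[[0,0,29],[0,0,0],62],[[0,0,0],[0,0,0],62],[[0,0,0],[0,0,0],40],[[0,0,0],[0,0,0],40],[[0,0,0],[0,0,0],40],[[0,0,0],[0,0,0],40]])

```text
time_s: 40.55
ee_pos: [0.5267, 0.3383, 0.0393]
ee_rot: [-3.141, -0.002, 0.133]
force: [-1.1, -1.2, 7.7]
width: 0.0438
```

Request:
move_arm(rows=[[[0,0,-20],[0,0,0],40],[[0,0,-40],[0,0,0],40],[[0,0,-50],[0,0,0],40],[[0,0,0],[0,0,-0.163],40],[[0,0,0],[0,0,-0.163],40],[[0,0,0],[0,0,-0.163],40],[[0,0,0],[0,0,-0.163],40],[[0,0,0],[0,0,-0.163],40],[[0,0,0],[0,0,-0.163],40],[[0,0,0],[0,0,-0.163],40],[[0,0,0],[0,0,-0.163],40],[[0,0,0],[0,0,-0.163],40]])

```text
time_s: 42.05
ee_pos: [0.5261, 0.338, 0.1493]
ee_rot: [3.141, -0.001, 1.605]
force: [-0.5, 0.3, -0.8]
width: 0.0438
```

Run:
```python
from h import *
to(slot(.083,.14),1.602)
cv2.imwrite('pics/w22.png',eyes.get_image('wrist'))
```

```text
pos [0.5261 0.338  0.1493] yaw 1.6050 w 0.0438 t 42.05 F [-0.5  0.3 -0.8]
turn [ 0.001  -0.0005  0.003 ] then shift mm [-299.9   41.7    9.3] dist 303
```

View pics/w22.png

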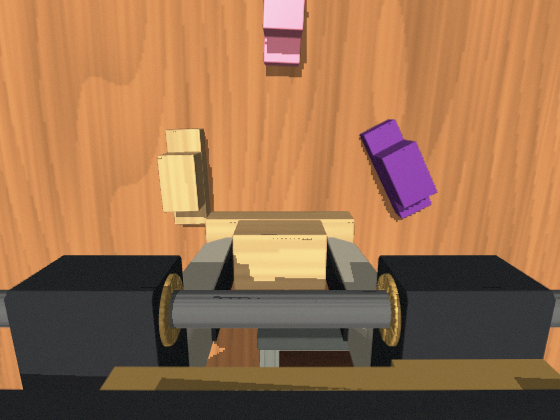

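Request:
move_arm(rows=[[[-50,7,0],[0,0,0.003],40],[[-50,7,0],[0,0,0],40],[[-50,7,0],[0,0,0],40],[[-50,7,0],[0,0,0],40],[[-50,7,0],[0,0,0],40],[[-50,7,0],[0,0,0],40],[[0,0,20],[0,0,0],40],[[0,0,20],[0,0,0],40],[[0,0,20],[0,0,0],40],[[0,0,0],[0,0,0],40]])

```text
time_s: 43.35
ee_pos: [0.5749, 0.04, 0.0855]
ee_rot: [-3.138, -0.0, 1.597]
force: [-0.3, 0.8, -0.8]
width: 0.0436
```

Run:
```python
from h import *
to(slot(.083,.051),1.602)
cv2.imwrite('pics/w23.png',eyes.get_image('wrist'))
```

```text
pos [0.5749 0.04   0.0855] yaw 1.5974 w 0.0436 t 43.35 F [-0.3  0.8 -0.8]
turn [-0.0033 -0.0001 -0.0046] then shift mm [-0.5  2.3 34.5] dist 35
```

View pics/w23.png

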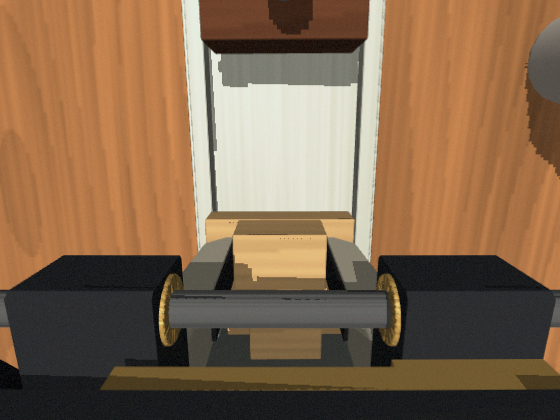

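Request:
move_arm(rows=[[[0,2.3,12],[0,0,-0.004],40],[[0,0,10],[0,0,0],40],[[0,0,7],[0,0,0],40],[[0,0,0],[0,0,0],40]])

```text
time_s: 43.9
ee_pos: [0.5779, 0.0392, 0.058]
ee_rot: [-3.141, 0.0, 1.6]
force: [0.3, -0.1, -0.6]
width: 0.044
```

Request:
move_arm(rows=[[[0,0,2],[0,0,0],40],[[0,0,2],[0,0,0],40],[[0,0,0],[0,0,0],40]])

```text
time_s: 44.28
ee_pos: [0.5782, 0.0392, 0.0547]
ee_rot: [3.142, -0.0, 1.601]
force: [0.7, 0.2, -0.8]
width: 0.0438
```

Request:
move_arm(rows=[[[0,0,2],[0,0,0],40],[[0,0,1],[0,0,0],40],[[0,0,0],[0,0,0],40]])

```text
time_s: 44.65
ee_pos: [0.5782, 0.0392, 0.0516]
ee_rot: [-3.141, -0.0, 1.601]
force: [0.4, 0.0, -0.8]
width: 0.0438
```

Request:
move_arm(rows=[[[0,0,1.5],[0,0,0],40],[[0,0,0],[0,0,0],40]])

```text
time_s: 44.9
ee_pos: [0.5783, 0.0391, 0.0513]
ee_rot: [3.141, 0.0, 1.601]
force: [-6.0, -0.9, 12.9]
width: 0.0439
```

Request:
move_arm(rows=[[[0,0,-0.7],[0,0,0],40],[[0,0,0],[0,0,0],56],[[0,0,0],[0,0,0],56],[[0,0,0],[0,0,0],56],[[0,0,-30],[0,0,0],60],[[0,0,-50],[0,0,0],60],[[0,0,-50],[0,0,0],60],[[0,0,0],[0,0,0],60]])

```text
time_s: 45.9
ee_pos: [0.5796, 0.0393, 0.1852]
ee_rot: [3.135, -0.0, 1.601]
force: [0.3, -0.6, 0.2]
width: 0.06
```

Run:
```python
from h import *
to([.4479,.352,.12],.060)
cv2.imwrite('pics/w24.png',eyes.get_image('wrist'))
```

```text
pos [0.5796 0.0393 0.1852] yaw 1.6006 w 0.0600 t 45.90 F [ 0.3 -0.6  0.2]
turn [ 0.0049 -0.0048  1.5406] then shift mm [-112.7 -320.1   65.2] dist 346
```

View pics/w24.png

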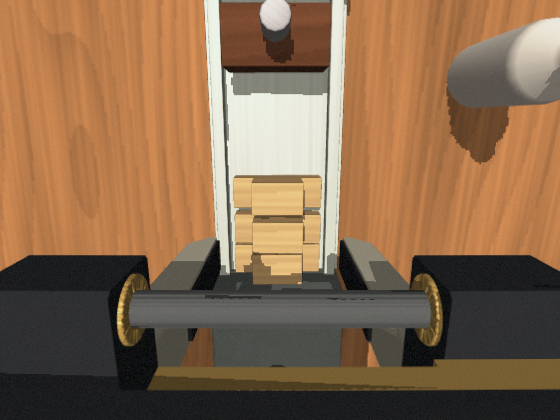

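Three blocks now stand square in the track. Next is block D, starting with the turn.

Request:
move_arm(rows=[[[0,0,0],[0,0,0.171],62],[[0,0,0],[0,0,0.171],62],[[0,0,0],[0,0,0.171],62],[[0,0,0],[0,0,0.171],62],[[0,0,0],[0,0,0.171],62],[[0,0,0],[0,0,0.171],62],[[0,0,0],[0,0,0.171],62],[[0,0,0],[0,0,0.171],62],[[0,0,0],[0,0,0.171],62],[[-16,-46,0],[0,0,0],62],[[-16,-46,0],[0,0,0],62],[[-16,-46,0],[0,0,0],62]])

```text
time_s: 47.45
ee_pos: [0.5206, 0.175, 0.1791]
ee_rot: [3.141, 0.002, 0.061]
force: [-0.1, 0.6, 0.4]
width: 0.0616
```

Request:
move_arm(rows=[[[-16,-46,0],[0,0,0],62],[[-16,-46,0],[0,0,0],62],[[-16,-45,0],[0,0,0],62],[[-16,-45,0],[0,0,0],62],[[0,0,30],[0,0,0],62],[[0,0,30],[0,0,0],62],[[0,0,20],[0,0,0],62],[[0,0,0],[0,0,0],62]])

```text
time_s: 48.45
ee_pos: [0.4461, 0.3511, 0.0989]
ee_rot: [3.14, 0.003, 0.061]
force: [0.8, -0.2, -0.5]
width: 0.062
```

Run:
```python
from h import *
to([.4479,.352,.034],.060)
cv2.imwrite('pics/w25.png',eyes.get_image('wrist'))
```

```text
pos [0.4461 0.3511 0.0989] yaw 0.0614 w 0.0620 t 48.45 F [ 0.8 -0.2 -0.5]
turn [0.0017 0.0027 0.0014] then shift mm [ 1.9 -0.8 64.9] dist 65
```

View pics/w25.png

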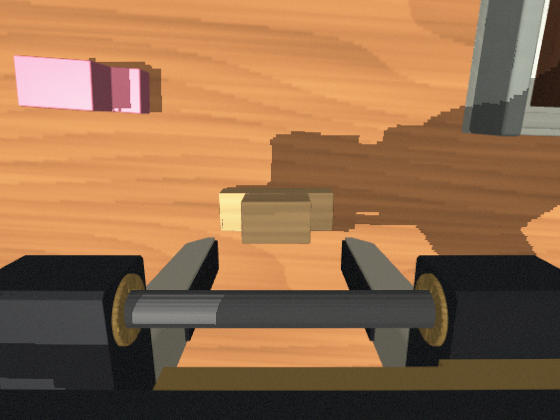

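Request:
move_arm(rows=[[[2,-1,32],[0,0,0],62],[[0,0,32],[0,0,0],62],[[0,0,0],[0,0,0],62],[[0,0,0],[0,0,0],40],[[0,0,0],[0,0,0],40],[[0,0,0],[0,0,0],40],[[0,0,0],[0,0,0],40]])

```text
time_s: 49.38
ee_pos: [0.4493, 0.3533, 0.0386]
ee_rot: [-3.14, -0.002, 0.062]
force: [-1.8, -0.9, 7.0]
width: 0.0439
```

Request:
move_arm(rows=[[[0,0,-20],[0,0,0],40],[[0,0,-40],[0,0,0],40],[[0,0,-50],[0,0,0],40],[[0,0,0],[0,0,-0.171],40],[[0,0,0],[0,0,-0.171],40],[[0,0,0],[0,0,-0.171],40],[[0,0,0],[0,0,-0.171],40],[[0,0,0],[0,0,-0.171],40],[[0,0,0],[0,0,-0.171],40],[[0,0,0],[0,0,-0.171],40],[[0,0,0],[0,0,-0.171],40],[[0,0,0],[0,0,-0.171],40]])

```text
time_s: 50.88
ee_pos: [0.4488, 0.3529, 0.1486]
ee_rot: [3.14, -0.001, 1.606]
force: [1.0, -0.1, -0.0]
width: 0.0436
```

Run:
```python
from h import *
to(slot(.116,.14),1.602)
cv2.imwrite('pics/w26.png',eyes.get_image('wrist'))
```

```text
pos [0.4488 0.3529 0.1486] yaw 1.6063 w 0.0436 t 50.88 F [ 1.  -0.1 -0. ]
turn [ 0.0011 -0.0007  0.0043] then shift mm [-284.1  118.5    8.6] dist 308
```

View pics/w26.png

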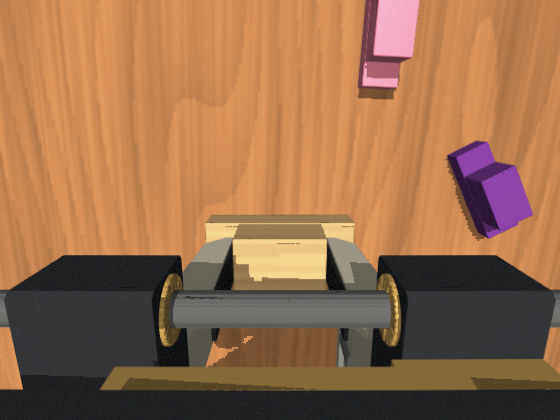

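Request:
move_arm(rows=[[[-47,19,0],[0,0,0.004],40],[[-47,20,0],[0,0,0],40],[[-47,20,0],[0,0,0],40],[[-47,20,0],[0,0,0],40],[[-48,20,0],[0,0,0],40],[[-48,20,0],[0,0,0],40],[[0,0,20],[0,0,0],40],[[0,0,20],[0,0,0],40],[[0,0,20],[0,0,0],40],[[0,0,0],[0,0,0],40]])

```text
time_s: 52.18
ee_pos: [0.5739, 0.0729, 0.0848]
ee_rot: [-3.139, 0.0, 1.597]
force: [0.2, -0.3, -0.3]
width: 0.0441
```

Run:
```python
from h import *
to(slot(.116,.051),1.602)
cv2.imwrite('pics/w27.png',eyes.get_image('wrist'))
```

```text
pos [0.5739 0.0729 0.0848] yaw 1.5975 w 0.0441 t 52.17 F [ 0.2 -0.3 -0.3]
turn [-0.0031  0.0001 -0.0045] then shift mm [-0.3  2.1 33.8] dist 34
```

View pics/w27.png

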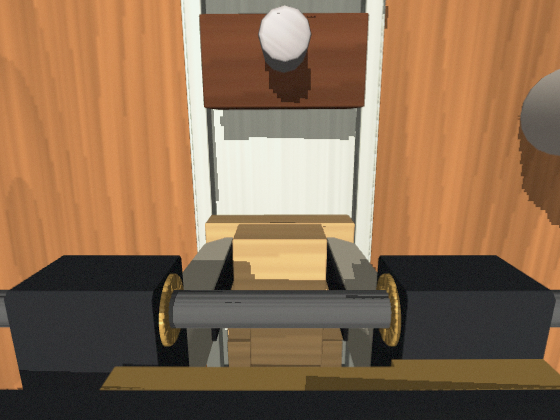

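Request:
move_arm(rows=[[[0,2.3,12],[0,0,-0.004],40],[[0,0,10],[0,0,0],40],[[0,0,7],[0,0,0],40],[[0,0,2],[0,0,0],40],[[0,0,0],[0,0,0],40]])

```text
time_s: 52.85
ee_pos: [0.5775, 0.0721, 0.0559]
ee_rot: [3.142, 0.0, 1.601]
force: [-0.2, 0.2, 1.1]
width: 0.044
```

Request:
move_arm(rows=[[[0,0,2],[0,0,0],40],[[0,0,1],[0,0,0],40],[[0,0,0],[0,0,0],40]])

```text
time_s: 53.22
ee_pos: [0.5774, 0.0721, 0.0529]
ee_rot: [3.142, 0.0, 1.601]
force: [0.8, 0.4, -0.3]
width: 0.0438
```

Request:
move_arm(rows=[[[0,0,1],[0,0,0],40],[[0,0,0.7],[0,0,0],40],[[0,0,0],[0,0,0],40],[[0,0,0],[0,0,0],40]])

```text
time_s: 53.72
ee_pos: [0.5774, 0.0721, 0.0512]
ee_rot: [3.142, 0.0, 1.601]
force: [0.4, 0.9, -0.9]
width: 0.0438
```

Request:
move_arm(rows=[[[0,0,0],[0,0,0],56],[[0,0,0],[0,0,0],56],[[0,0,0],[0,0,0],56],[[0,0,-30],[0,0,0],60],[[0,0,-50],[0,0,0],60],[[0,0,-50],[0,0,0],60],[[0,0,-50],[0,0,0],60],[[0,0,-50],[0,0,0],60],[[0,0,0],[0,0,0],60]])

```text
time_s: 54.85
ee_pos: [0.5783, 0.0722, 0.2856]
ee_rot: [3.135, -0.0, 1.601]
force: [-0.4, 0.5, -0.1]
width: 0.0603
```

Run:
```python
from fit import *
import pickle
c=eyes.calibration('wrist'); im=eyes.get_image('wrist')
cv2.imwrite('pics/w28.png',im); im=eyes.get_image('side'); cv2.imwrite('pics/s28.png',im); cv2.imwrite('pics/t28.png',eyes.get_image('top'))
to([.572,.1733,.2],.031)
```

```text
pos [0.5772 0.0721 0.28  ] yaw 1.6006 w 0.0599 t 55.00 F [-0.7  0.4 -0.3]
turn [-1.0000e-03  1.1000e-03  1.5696e+00] then shift mm [  -2.1 -101.3   80. ] dist 129
```

View pics/w28.png

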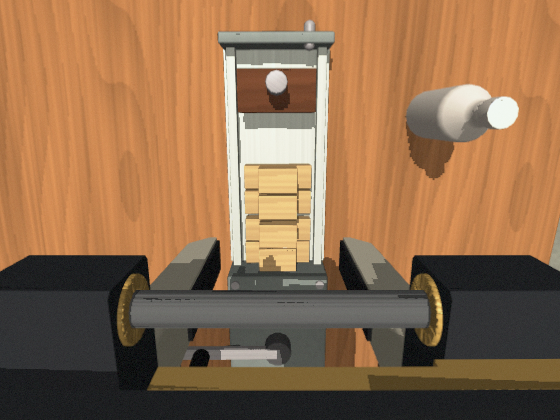

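View pics/s28.png

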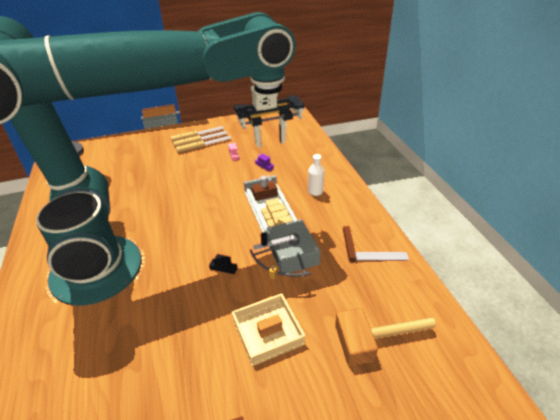

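View pics/t28.png

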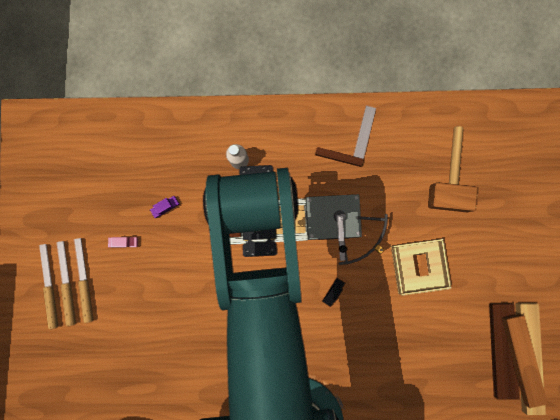

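Request:
move_arm(rows=[[[0,0,0],[0,0,0.1744],60],[[0,0,0],[0,0,0.1744],60],[[0,0,0],[0,0,0.1744],60],[[0,0,0],[0,0,0.1744],60],[[0,0,0],[0,0,0.1744],60],[[0,0,0],[0,0,0.1744],60],[[0,0,0],[0,0,0.1744],60],[[0,0,0],[0,0,0.1744],60],[[0,0,0],[0,0,0.1744],60],[[-1,-50,20],[0,0,0],60],[[-1,-51,40],[0,0,0],60],[[0,0,0],[0,0,0],60]])

```text
time_s: 56.5
ee_pos: [0.5705, 0.1732, 0.2175]
ee_rot: [3.14, 0.007, 0.034]
force: [-0.0, 0.4, -0.0]
width: 0.06
```

Run:
```python
from h import *
to([.573,.1735,.072],.031)
c=eyes.calibration('wrist'); cv2.imwrite('pics/w29.png',eyes.get_image('wrist'))
print(w2p([[.573,.1735,.088]],c))
```

```text
pos [0.5705 0.1732 0.2175] yaw 0.0340 w 0.0600 t 56.50 F [-0.   0.4 -0. ]
turn [0.0012 0.0069 0.003 ] then shift mm [  2.5  -0.2 145.5] dist 146
[[277.71009466 195.03396947]]
```

View pics/w29.png

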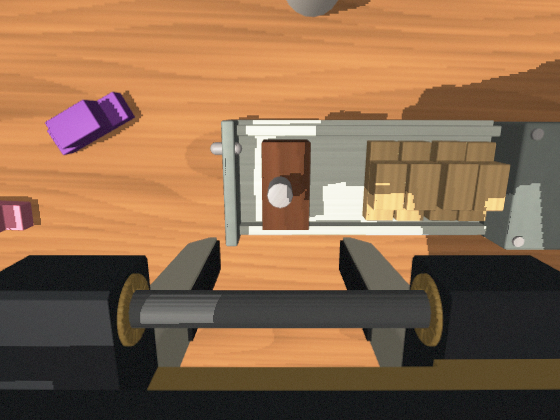

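Request:
move_arm(rows=[[[2,1,40],[0,0,0],60],[[0,0,40],[0,0,0],60],[[0,0,40],[0,0,0],60],[[0,0,23],[0,0,0],60],[[0,0,0],[0,0,0],60]])

```text
time_s: 57.18
ee_pos: [0.5739, 0.169, 0.0784]
ee_rot: [3.141, 0.003, 0.03]
force: [-0.8, -0.1, 0.8]
width: 0.06
```

Request:
move_arm(rows=[[[0,0,0],[0,0,0],28],[[0,0,0],[0,0,0],28],[[0,0,0],[0,0,0],28],[[0,0,0],[0,0,0],28]], newtons=60)

```text
time_s: 57.68
ee_pos: [0.5745, 0.1703, 0.08]
ee_rot: [-3.141, -0.0, 0.031]
force: [-0.2, 0.3, -0.3]
width: 0.0289
```

Run:
```python
from h import *
to([.573,.1735,.072],.031)
cv2.imwrite('pics/w30.png',eyes.get_image('wrist'))
```

```text
pos [0.5745 0.1703 0.08  ] yaw 0.0311 w 0.0289 t 57.67 F [-0.2  0.3 -0.3]
turn [-0.0001 -0.0005  0.0001] then shift mm [-1.4 -3.2  8. ] dist 9
```

View pics/w30.png

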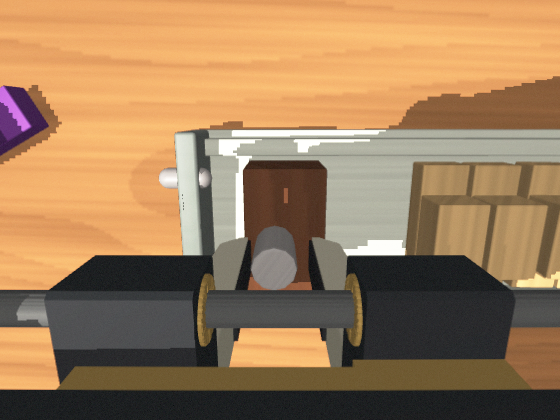

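Request:
move_arm(rows=[[[0,0,5],[0,0,0],28],[[0,5,0],[0,0,0],28],[[0,5,0],[0,0,0],28],[[0,5,0],[0,0,0],28],[[0,5,0],[0,0,0],28],[[0,5,0],[0,0,0],28],[[0,5,0],[0,0,0],28],[[0,0,0],[0,0,0],28]])

```text
time_s: 58.72
ee_pos: [0.5753, 0.1396, 0.0744]
ee_rot: [3.141, 0.0, 0.031]
force: [-0.7, -5.5, -3.5]
width: 0.0281
```

Run:
```python
from h import *
to(slot(.14,.072),.031)
cv2.imwrite('pics/w31.png',eyes.get_image('wrist'))
```

```text
pos [0.5753 0.1396 0.0744] yaw 0.0306 w 0.0281 t 58.73 F [-0.7 -5.5 -3.5]
turn [ 0.0004  0.0004 -0.0004] then shift mm [-1.2 43.   2.4] dist 43
```

View pics/w31.png

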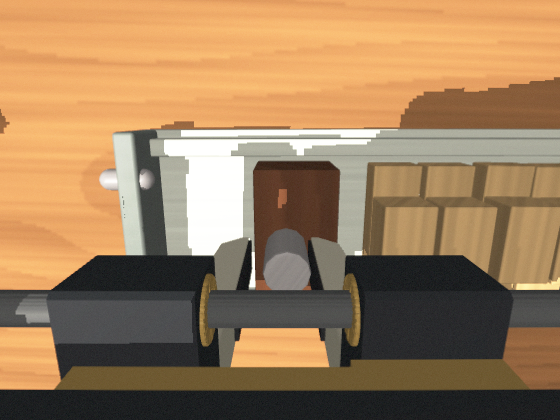

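Request:
move_arm(rows=[[[0,5,0],[0,0,0],28],[[0,5,0],[0,0,0],28],[[0,5,0],[0,0,0],28],[[0,4,0],[0,0,0],28],[[0,4,0],[0,0,0],28],[[0,4,0],[0,0,0],28],[[0,4,0],[0,0,0],28],[[0,3,0],[0,0,0],28],[[0,2,0],[0,0,0],28],[[0,0,0],[0,0,0],28]])

```text
time_s: 60.02
ee_pos: [0.5765, 0.1041, 0.0747]
ee_rot: [3.141, -0.0, 0.031]
force: [0.8, -4.6, -1.4]
width: 0.0282
```

Run:
```python
from h import *
to(slot(.14,.072),.031)
cv2.imwrite('pics/w32.png',eyes.get_image('wrist'))
```

```text
pos [0.5765 0.1041 0.0747] yaw 0.0309 w 0.0282 t 60.02 F [ 0.8 -4.6 -1.4]
turn [ 0.0002 -0.0001 -0.0001] then shift mm [-1.4  7.4  2.7] dist 8
```

View pics/w32.png

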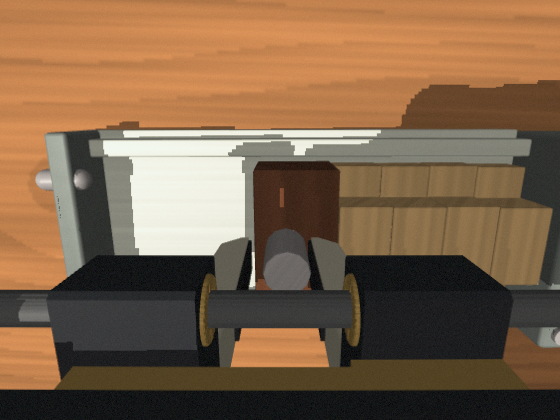

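Request:
move_arm(rows=[[[0,3,0],[0,0,0],28],[[0,3,0],[0,0,0],28],[[0,2,0],[0,0,0],28],[[0,0,0],[0,0,0],28]])

```text
time_s: 60.58
ee_pos: [0.5768, 0.0962, 0.0747]
ee_rot: [-3.141, -0.0, 0.031]
force: [-0.1, 1.2, -0.2]
width: 0.0284
```

Request:
move_arm(rows=[[[0,2,0],[0,0,0],28],[[0,1,0],[0,0,0],28],[[0,0,0],[0,0,0],28]])

```text
time_s: 60.95
ee_pos: [0.5768, 0.0938, 0.0746]
ee_rot: [-3.14, -0.0, 0.031]
force: [0.0, 4.5, 0.9]
width: 0.0281
```

Request:
move_arm(rows=[[[0,-2,0],[0,0,0],28],[[0,0,0],[0,0,0],44],[[0,0,0],[0,0,0],44],[[0,0,0],[0,0,0],44],[[0,0,-20],[0,0,0],44],[[0,0,-40],[0,0,0],44],[[0,0,-50],[0,0,0],44],[[0,0,-50],[0,0,0],44],[[0,0,-50],[0,0,0],60],[[-10,40,0],[0,0,0],60],[[-10,40,0],[0,0,0],60],[[0,0,0],[0,0,0],60]])

```text
time_s: 62.45
ee_pos: [0.5587, 0.0128, 0.2865]
ee_rot: [3.141, -0.002, 0.029]
force: [-1.1, 0.3, -0.2]
width: 0.0599
```

Run:
```python
from h import *
import pickle
to([.4928,-.1362,.18],.031)
c=eyes.calibration('wrist'); cv2.imwrite('pics/w33.png',eyes.get_image('wrist')); pickle.dump(c,open('w33.pkl','wb'))
```

```text
pos [0.5587 0.0128 0.2865] yaw 0.0286 w 0.0599 t 62.45 F [-1.1  0.3 -0.2]
turn [ 0.0004 -0.0018 -0.0024] then shift mm [-70.5 146.9 106.5] dist 195
```

View pics/w33.png

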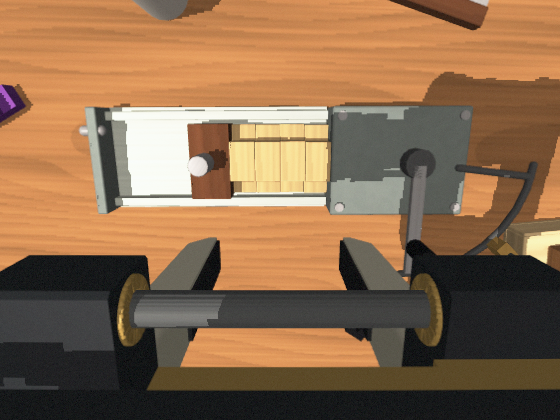

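Request:
move_arm(rows=[[[-18,37,0],[0,0,0],60],[[-18,37,0],[0,0,0],60],[[-17,37,30],[0,0,0],60],[[-17,36,30],[0,0,0],60],[[0,0,40],[0,0,0],60],[[0,0,0],[0,0,0],60]])

```text
time_s: 63.25
ee_pos: [0.4931, -0.1337, 0.1829]
ee_rot: [-3.14, 0.003, 0.031]
force: [0.8, 0.5, 0.0]
width: 0.0601
```

Run:
```python
from h import *
to([.4928,-.1362,.097],.031)
cv2.imwrite('pics/w34.png',eyes.get_image('wrist'))
```

```text
pos [ 0.4931 -0.1337  0.1829] yaw 0.0310 w 0.0601 t 63.25 F [0.8 0.5 0. ]
turn [-0.0015  0.0034  0.    ] then shift mm [-0.3  2.5 85.9] dist 86
```

View pics/w34.png

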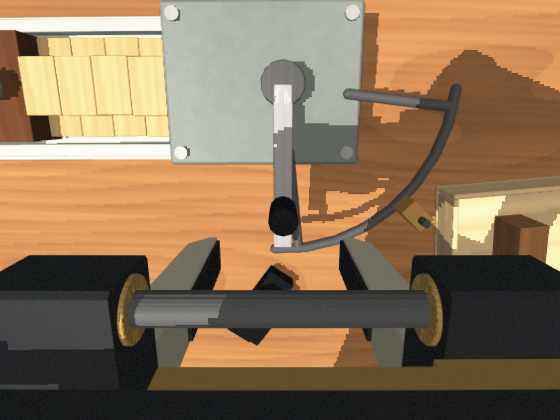

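Request:
move_arm(rows=[[[0,2.5,30],[0,0,0],60],[[0,0,30],[0,0,0],60],[[0,0,24],[0,0,0],60],[[0,0,0],[0,0,0],60],[[0,0,0],[0,0,0],16],[[0,0,0],[0,0,0],16],[[0,0,0],[0,0,0],16],[[0,0,0],[0,0,0],16]], newtons=10)

```text
time_s: 64.3
ee_pos: [0.494, -0.1369, 0.1009]
ee_rot: [3.141, -0.0, 0.031]
force: [-0.4, 0.6, -0.3]
width: 0.0245
```

Run:
```python
from h import *
to([.4928,-.1362,.097],.031)
```

```text
pos [ 0.494  -0.1369  0.1009] yaw 0.0310 w 0.0245 t 64.30 F [-0.4  0.6 -0.3]
turn [ 0.0001 -0.0004 -0.    ] then shift mm [-1.2 -0.8  3.9] dist 4
```

Gripper is still closing. I'll let it finish, then swing the lever in an arc.

Request:
move_arm(rows=[[[0,0,0],[0,0,0],16],[[0,0,0],[0,0,0],16],[[0.3,7.4,0],[0,0,-0.0826],16],[[0.3,7.4,0],[0,0,-0.0826],16],[[0.3,7.4,0],[0,0,-0.0826],16],[[0.3,7.4,0],[0,0,-0.0826],16],[[0.3,7.4,0],[0,0,-0.0826],16],[[0.3,7.4,0],[0,0,-0.0826],16],[[0.3,7.4,0],[0,0,-0.0826],16],[[0.3,7.4,0],[0,0,-0.0826],16],[[0.3,7.4,0],[0,0,-0.0826],16],[[0,0,0],[0,0,0],16]])

```text
time_s: 65.8
ee_pos: [0.5203, -0.1966, 0.1008]
ee_rot: [3.141, -0.002, 0.776]
force: [5.3, 4.3, 0.8]
width: 0.0203
```

Run:
```python
from h import *
to([.5239,-.2014,.097],.857)
```

```text
pos [ 0.5203 -0.1966  0.1008] yaw 0.7757 w 0.0203 t 65.80 F [5.3 4.3 0.8]
turn [ 0.0006 -0.0018 -0.0813] then shift mm [-1.3  5.9  3.8] dist 7
```

Request:
move_arm(rows=[[[-1,6,0],[0,0,-0.0813],16],[[0,0,0],[0,0,0],16],[[0,0,0],[0,0,0],16]])

```text
time_s: 66.18
ee_pos: [0.5239, -0.201, 0.1008]
ee_rot: [3.141, -0.003, 0.856]
force: [8.1, 8.8, -0.1]
width: 0.0198
```

Request:
move_arm(rows=[[[0,0,0],[0,0,0],50],[[0,0,0],[0,0,0],50],[[0,0,0],[0,0,0],50],[[0,0,-30],[0,0,0],50],[[0,0,-50],[0,0,0],50],[[0,0,0],[0,0,0],50]])

```text
time_s: 66.92
ee_pos: [0.5241, -0.2025, 0.1847]
ee_rot: [3.136, -0.002, 0.856]
force: [0.1, -0.6, 0.4]
width: 0.05
```

Run:
```python
from h import *
import pickle
to([.5239,-.2014,.097],.857)
c=eyes.calibration('wrist'); im=eyes.get_image('wrist'); cv2.imwrite('pics/w35.png',im); pickle.dump(c,open('w35.pkl','wb'))
crop(im,180,50,380,290,2.5,'pics/w35c.png')
```

```text
pos [ 0.5241 -0.2025  0.1847] yaw 0.8556 w 0.0500 t 66.92 F [ 0.1 -0.6  0.4]
turn [ 0.0056 -0.0017 -0.0014] then shift mm [ 0.7 -0.8 87.7] dist 88
```

View pics/w35c.png

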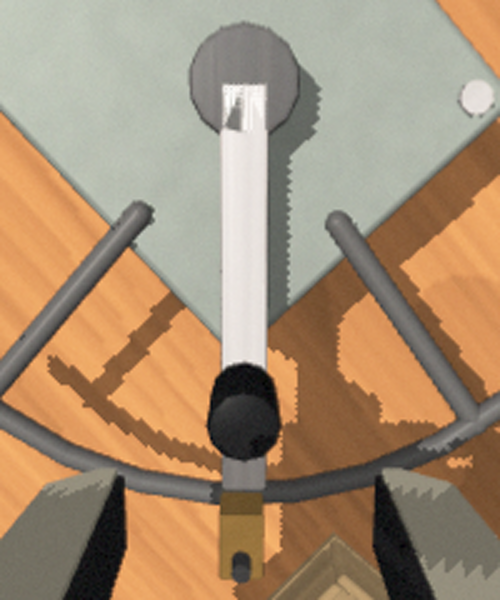

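Request:
move_arm(rows=[[[0,0,-50],[0,0,0],50],[[0,0,-50],[0,0,0],50],[[-50,0,0],[0,0,0],50],[[-50,0,0],[0,0,0],50],[[-40,0,0],[0,0,0],50],[[0,0,0],[0,0,0],50],[[0,0,0],[0,0,0],50],[[0,0,0],[0,0,0],50]])

```text
time_s: 67.97
ee_pos: [0.4316, -0.3069, 0.2801]
ee_rot: [-3.141, -0.0, 0.857]
force: [0.1, 0.0, -0.5]
width: 0.0502
```

Run:
```python
from h import *
import pickle
o=get_obs(); print(o['ee_pos'],o['force'],o['time_s'])
im=eyes.get_image('top'); crop(im,190,180,470,310,2.8,'pics/tf.png'); cv2.imwrite('pics/sf.png',eyes.get_image('side'))
# row check from w33
c=pickle.load(open('w33.pkl','rb'))
for n,px,z in [('post',(200,166),.088),('folface',(231,160),.053),('row end at follower',(230,160),.056)]:
    w=p2w(px,z,c)[0]; d=w[:2]-[.58,-.0434]; cs,s=np.cos(.031),np.sin(.031); print(n,(cs*d[0]+s*d[1]).round(4),(-s*d[0]+cs*d[1]).round(4))
```

```text
[ 0.43161513 -0.30687743  0.28013674] [ 0.1200538   0.02196916 -0.50504225] 67.975
post -0.0006 0.1362
folface 0.0014 0.1093
row end at follower 0.0017 0.11
```

View pics/tf.png

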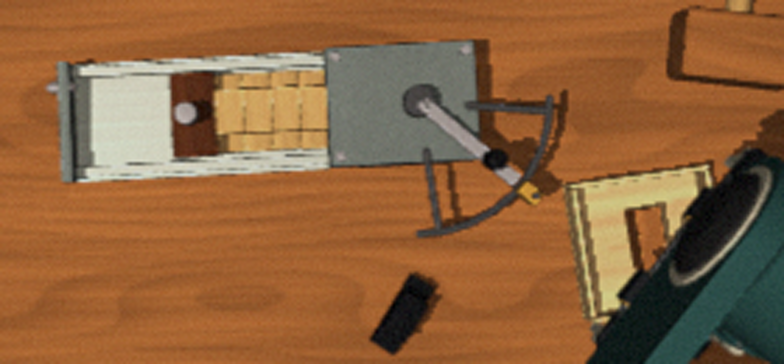

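View pics/sf.png

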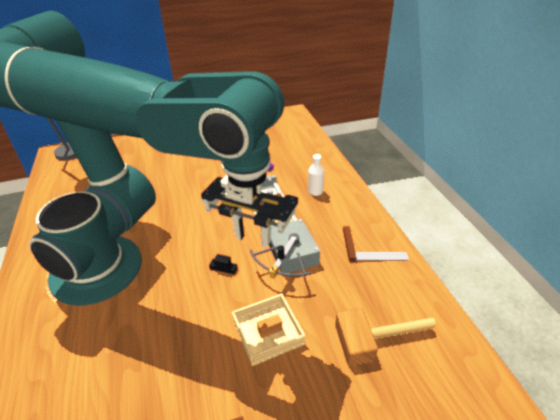

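Everything is in place, the row is tight and the robot is clear, so I'm handing in.

```bash
python3 -c "
from bench import close_job
print(close_job())"
```

```text
the job is handed in; nothing more can be done
None
```

I did every step in the order you gave and handed the job in after about 68 s of the 210 s allowed; it reports no verdict.

**What I did**
- Swung the lever to its idle stop. It met the stop at about 15 N.
- Pulled the follower back until its catch held it. The first pull, at 10 N grip, spread the fingers, so I finished it at 60 N.
- Put the offcut in the tray.
- Stood all four tan blocks in the track. I saw no fifth block, and left the pink, purple and black look-alikes alone.
- Pushed the follower free, led it forward onto the row, and then swung the lever to the marker.

**What the last checks showed**
- **Row:** the four blocks stand straight and tight between the stop and the follower. I measured the follower face at about 0.109–0.110 m from the stop. Four blocks make 0.112 m, so the 2–3 mm difference is camera error.
- **Lever:** it points at the marker within about 0.01 rad in a close wrist view.
- **Offcut and bystanders:** the offcut lies in the tray. The glue, mallet and square look unmoved in the pictures.
- **Robot:** it is clear of everything, with force readings near zero.

**What went wrong on the way:** at the first block I put the grip value in the turn field. The open gripper turned 0.19 rad over the block without disturbing it, and I turned it back before gripping.

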